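# Cover the specimen pot and clamp it on the shaker

## Task

Set the larger of the two loose covers on the open pot on the shaker, so that it sits down in the rim and level, and let go of it. Then, from behind its thumb plate, slide the spring-backed clamp bar towards the pot until its index is on the scale's long mark, hold it there a moment with the cam lever still open, and, still holding it on the mark, squeeze the lever fully closed towards the plate. Finish holding: keep plate and closed lever squeezed in the gripper with the index on the mark, and leave the other things on the bench alone.

Things in the scene. Friction and masses are not known exactly. Their poses are not given: they have to be found in the camera images.
- shaker: Low white orbital shaker, 280 x 305 mm, fixed. Origin: centre of its underside, on the bench; z up; y along its two rails, from the parked clamp bar to the pot and the fixed vee (+y). Platform top 100 mm above the origin. Rails at x = -95 and +95 mm; rail end blocks (y = -140, +140 mm) reach 134 mm above the bench. The pot stands at about x 0, y 66 mm, against the two slanted pads of the vee.
- pot_rim (a point): Open steel pot, 80 mm outside diameter, 55 mm tall, wall 4 mm (72 mm inside), loose, 0.25 kg. This point: centre of its mouth, at rim height; z up.
- cover_knob (a point): Larger cover (0.09 kg), right way up on the bench: 92 mm steel disc, 4 mm thick, under it a round plug (67 mm wide, 6 mm deep: 2.5 mm play all round in the pot's mouth), on it a black knob. This point: centre of the knob's head (22 mm diameter, 21 mm tall), 25 mm above the plug's underside, 19 mm above the disc's underside; when seated, 19 mm above the pot's rim.
- small_cover_knob (a point): The smaller cover, not wanted (it belongs to the small pot): same shape, 68 mm disc, same knob; this point is its knob's centre. The covers lie left and right of the shaker, either way round.
- clamp_bar (a joint): Travel of the clamp bar along the rails, m: 0 parked, growing towards the pot, 0.080 with the index on the mark, stop at 0.088. It slides with 1.5 N of friction and stays where left until its sprung jaw meets the pot, 6 to 10 mm before the mark; the jaw then pushes back with 3 N, growing to 7 N at the mark, and slides the bar back unless held.
- index (a point): The tip of the black index finger on the clamp bar, over the scale on the robot's side; moves with the bar. Axes as the shaker's.
- mark (a point): The one long, broad (2.4 mm) black line on the scale strip along the near rail; the other lines are short and thin. Same x as the index in the shaker's frame; the index is on the mark when their y in the shaker's frame agree. Axes as the shaker's.
- thumb_plate (a point): Upright steel plate fixed on the bar's end over the near rail: 30 mm wide (x), 6 mm thick (y), 58 mm tall. This point: the plate's centre, 169 mm above the bench and 15 mm behind (-y of) the index; the plate stands on the brake housing, 140 mm above the bench. Its -y face, 3 mm behind this point, is the one to push to slide the bar. Axes as the shaker's.
- cam_lever (a joint): Cam lever, rad: 0 closed (upright, parallel to the plate), 0.62 fully open (leaning to +y, away from the plate). Hinge along x, 13 mm ahead (+y) of the plate's centre, 144 mm above the bench; lever 24 mm wide, reaches 52 mm. Plate and lever span 21 mm closed, 50 mm open. Closing takes 3 to 5 N at its end, more than the bar's friction: unheld, the bar slides. Closed, it brakes the bar (12 N).
- lever_tip (a point): Middle of the lever's outer (+y) face, 2 mm below its end; the face the other finger presses towards the plate. Its z axis runs along the lever.
- jaw: Rubber-faced jaw, 46 mm wide and 24 mm tall, on two sprung pins before the clamp bar's middle; presses the pot into the vee. Origin: middle of the back of the rubber; the bar carries it, and the spring gives up to 13 mm.
- pot: The same open pot on the shaker as pot_rim; origin at the centre of its underside.
- small_pot: Bystander: small open steel pot, 58 mm diameter, 45 mm tall, on the bench; origin under it.
- slide_jar: Bystander: clear round jar with glass slides, 52 mm diameter, 85 mm tall; origin under it.
- cassettes: Bystander: stack of white cassettes, 40 x 28 x 36 mm; origin under it.
- slide_box: Bystander: flat lidded slide box, 87 x 102 x 36 mm; origin under it.
- brush: Bystander: brush with a wooden handle, 170 mm long, lying; origin under it.
- bottle_a: Bystander: amber bottle, 44 mm diameter, 110 mm tall; origin under it.
- bottle_b: Bystander: white bottle, 36 mm diameter, 85 mm tall, beyond the shaker; origin under it.
Things that resemble listed ones, but are neither listed nor needed, are in the scene too. Leave any purple look-alike of the pot alone.

How it is judged:
By the outcome, as a careful person would: the job done as asked, in the order asked, and still so for the second after the job is handed in, while the arm keeps its last pose, push and grip.
It also fails if it takes over 69 s, if anything falls off the work surface, if the arm or the gripper's body presses on something with over 40 N, if the wrist force passes 120 N, or if a joint passes its speed limit or range.

## Robot

A 7-joint arm with a two-finger parallel gripper is mounted at the origin on the work surface. World frame = base frame: x ahead of the robot, y to its left, z up, the work surface at z = 0. Lengths are in m, angles in rad, forces in N, time in s.
With the tool pointing down it reaches from about 0.35 to 0.9 m from the base axis. Payload 7.2 kg.
Tool frame: the origin (TCP) lies between the finger pads; the fingertips stand 19 mm ahead of it and the grasp point (between the pads) is the TCP; y points along the fingers, x is the direction in which the jaws open and shut, and the axes are right-handed (so a half turn about y gives the same grasp; the last joint's range is limited). The gripper opens to 88 mm and grips with 3 to 60 N. Pads are 20 mm wide; open, the fingers measure 115 mm over their backs; the gripper's body (75 mm by 178 mm) begins 61 mm behind the grasp point.
Start: joints at [1.199, 0.411, -0.013, 1.596, 0.006, 1.134, -0.082], TCP at [0.187, -0.596, 0.242] pointing down, gripper open.
Joint ranges: [-2.95, 2.95], [-0.29, 1.99], [-1.47, 1.44], [0.14, 2.54], [-1.03, 4.17], [0.13, 1.85], [-2.86, 2.86]. Speed limits (rad/s): [2.39, 2.39, 3.01, 3.01, 3.14, 3.14, 3.14].

## Interface

Orientations are given as a rotation vector (axis times angle).
In Python, from plant import telemetry, imaging, finish_job, find_in gives the robot as it stands.
- The arm moves only by the shell command python3 -m pendant 'ROWS' [FORCE]. ROWS is text: rows parted by semicolons, each of 7 numbers parted by spaces: the shift along the tool's x, y, z in mm, then the turn, a rotation vector about the tool's x, y, z in rad, then the finger opening in mm, from 0 to 87.8. In form: tx ty tz ax ay az gripper; .... A call has 1 to 20 rows; each row shifts and turns the commanded pose from where the row before left it, along the tool's axes as they then stand; what a row does not reach is not made up. A row lasts 1/10 s, in which the tool goes at most 50 mm and 8.59 degrees, less where a joint would pass 70% of its speed; a pose out of reach is approached as far as the arm can. A call is refused whole if a number of a shift passes 50 or a number of a turn 0.15, either way. A call with a gripper value outside its range is refused whole. The fingers move at their own pace and stop on an object; FORCE is the grip in N (left out, the last holds). Time passes only in rows, so rows that do not move let the fingers close. It gives the time, the measured TCP pose, the force and the opening at its end, in the units of the state.
- telemetry.state(): the state, without advancing time (a new reading comes with each control period).
- imaging.camera(name): name is "side" or "top" or "wrist"; returns a dict with "img" (384x512x3 uint8, blue, green, red), "fx", "fy", "cx", "cy" (pixels), "xyz" and "attitude" of the camera in the world; the wrist camera has in their place "mount" (4x4, takes a point from camera to tool coordinates, whose origin is the TCP and whose axes are the tool frame's). Camera axes: x right, y down, z forward; pixel columns grow to the right and rows downward; lengths in m; the calibration is good to about 2 mm. The wrist camera is an equidistant fisheye: a pixel r from the principal point sees the ray r / f radians off the axis. A picture is of the moment at which its call begins: read the wrist's pose just before it. There is no depth.
- finish_job(): hands the job in, once; it reports no verdict.
Trained networks look in a picture, given as the dict that the camera call returned (one of the last four; its "shot" number tells which), for a name from the list of things; names that differ only in an ending like _2 or _b are one class to them, and where a whole thing is asked for, a point or a joint stands for the part that bears it (a point fixed in the world has none). Each returns a list of dicts, best first, with "p" (0 to 1); they miss things now and then, are a little off and sometimes report something else, mostly with a low value. They report only what shows in the picture. A call takes as long as a camera call. They do not tell look-alikes from the thing itself.
- find_in(target, picture): "rect" ([centre column, centre row, width, height] in pixels, round what is visible of it).
The state is a dict: "t": time; "joint_positions": joint angles; "qd": joint speeds; "joint_efforts": joint torques, N m; "tool_pos": TCP position; "eef_rot": TCP orientation; "force": force on the tool from outside, world axes, zero at the start; "ft_torque": the same for the moment, N m; "width": finger opening in m.
Only numpy, scipy, OpenCV 4.12 (cv2) and the standard library are available. Lean on these libraries where they do the work, as an engineer would, in place of code of your own. Each camera call takes 0.05 s, during which the arm holds its last target.

## Working session

There is one attempt and no reset: what is moved stays moved. The work goes in short steps, Python scripts to look and compute and a shell command to move; the robot and the scene stay as the last step left them, time stands still between calls to the robot, and variables do not carry over. Pictures are saved under pics/ and viewed, and the job is handed in when it is done.

```bash
ls; mkdir -p pics; cat > h.py <<'E'
import numpy as np, cv2
from scipy.spatial.transform import Rotation as R
from plant import telemetry, imaging, finish_job, find_in
def att(c):
    a=np.array(c["attitude"],float)
    return a if a.shape==(3,3) else (R.from_rotvec(a).as_matrix() if a.size==3 else None)
def proj(c,P):
    Rm=att(c);p=Rm.T@(np.array(P)-np.array(c["xyz"]))
    return c["fx"]*p[0]/p[2]+c["cx"],c["fy"]*p[1]/p[2]+c["cy"]
def ray(c,u,v):
    d=att(c)@np.array([(u-c["cx"])/c["fx"],(v-c["cy"])/c["fy"],1]);return np.array(c["xyz"]),d/np.linalg.norm(d)
def atz(c,u,v,z):
    o,d=ray(c,u,v);return o+d*(z-o[2])/d[2]
def tri(c1,p1,c2,p2):
    o1,d1=ray(c1,*p1);o2,d2=ray(c2,*p2)
    A=np.stack([d1,-d2],1);s=np.linalg.lstsq(A,o2-o1,rcond=None)[0]
    a=o1+d1*s[0];b=o2+d2*s[1];return (a+b)/2,np.linalg.norm(a-b)
E
python3 - <<'E'
from h import *
print(telemetry.state())
for n in("side","top","wrist"):
    c=imaging.camera(n);cv2.imwrite(f"pics/{n}0.png",c["img"]);print({k:v for k,v in c.items() if k!="img"})
    for t in ["shaker","pot","cover_knob","small_cover_knob","clamp_bar","index","mark","thumb_plate","cam_lever","lever_tip","pot_rim"]:
        r=find_in(t,c);print(n,t,[(np.round(x["rect"]).tolist(),round(x["p"],2)) for x in r[:3]])
E
```

```text
pics
{'t': 0.0, 'joint_positions': array([ 1.19878513,  0.41191346, -0.01270596,  1.59702068,  0.00559807,
        1.13427546, -0.08221093]), 'qd': array([ 0.00059169,  0.0010028 ,  0.00083137, -0.00053075,  0.00029513,
       -0.00016429,  0.00015195]), 'joint_efforts': array([-5.84504596e-04, -5.87936997e+01,  6.41380046e-01, -2.91071498e+01,
       -5.38600178e-02,  1.84566312e-02,  1.30859830e-04]), 'tool_pos': array([ 0.18679705, -0.59595152,  0.24081019]), 'eef_rot': array([-1.33687864,  0.98352408, -0.98130379]), 'force': array([ 0.01325568, -0.0048683 ,  0.6183083 ]), 'ft_torque': array([ 0.04658908, -0.00745805, -0.01453015]), 'width': 0.08768011700625197}
{'fx': 422.92600098170163, 'fy': 422.92600098170163, 'cx': 257.72795564784235, 'cy': 193.5814636272622, 'xyz': array([ 0.32592438, -1.00183911,  0.94149116]), 'attitude': array([-2.24052116,  0.20931877, -0.12681582]), 'shot': 1}
side shaker [([267.0, 201.0, 116.0, 96.0], 0.57)]
side pot [([195.0, 240.0, 24.0, 32.0], 0.98), ([178.0, 189.0, 27.0, 29.0], 0.9), ([257.0, 173.0, 25.0, 23.0], 0.89)]
side cover_knob [([277.0, 297
[... 1703 characters left out ...]
542, 'fy': 297.3186396354542, 'cx': 253.79443755324908, 'cy': 191.77732557302107, 'mount': array([[ 9.99999955e-01,  2.91179568e-04,  6.65412052e-05,
        -1.35633385e-04],
       [ 2.27510925e-05, -2.96389000e-01,  9.55067307e-01,
        -1.42750310e-01],
       [ 2.97818167e-04, -9.55067262e-01, -2.96388993e-01,
         8.13207171e-02],
       [ 0.00000000e+00,  0.00000000e+00,  0.00000000e+00,
         1.00000000e+00]]), 'shot': 3}
wrist shaker []
wrist pot [([4.0, 9.0, 8.0, 17.0], 0.41)]
wrist cover_knob []
wrist small_cover_knob []
wrist clamp_bar []
wrist index []
wrist mark []
wrist thumb_plate []
wrist cam_lever []
wrist lever_tip []
wrist pot_rim [([4.0, 8.0, 7.0, 15.0], 0.54)]
```

View images.

```bash
python3 - <<'E'
import cv2
a=cv2.imread("pics/side0.png");cv2.imwrite("pics/side0b.png",cv2.resize(a[90:390,120:420],(800,800))[:600])
a=cv2.imread("pics/side0.png");cv2.imwrite("pics/side0b.png",cv2.resize(a[120:330,150:430],(800,600),interpolation=3))
a=cv2.imread("pics/top0.png");cv2.imwrite("pics/top0b.png",cv2.resize(a[100:325,90:390],(800,600),interpolation=3))
E
```

```text
(no output)
```

View pics/side0b.png

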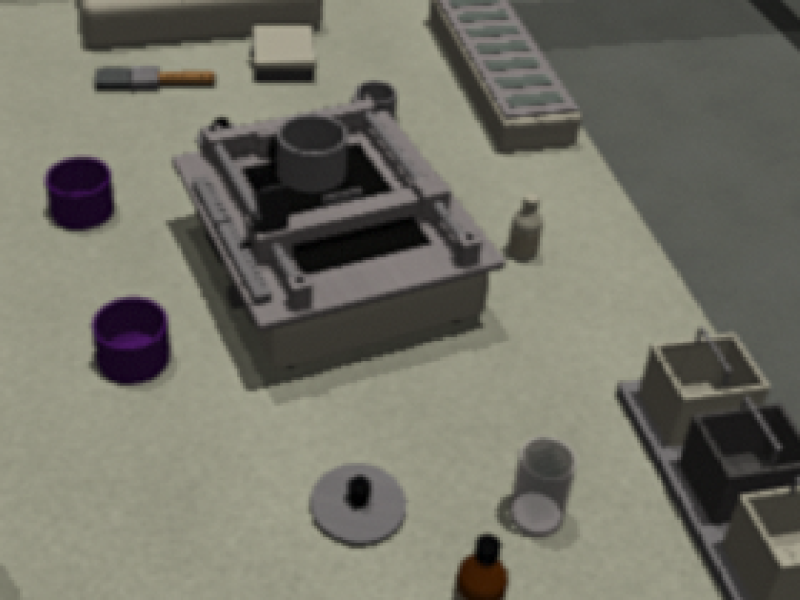

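View pics/top0b.png

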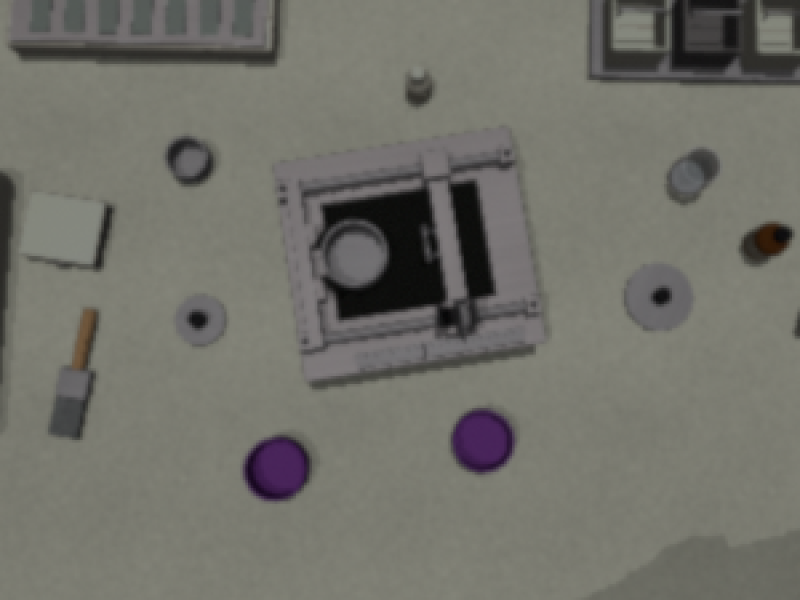

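View pics/wrist0.png

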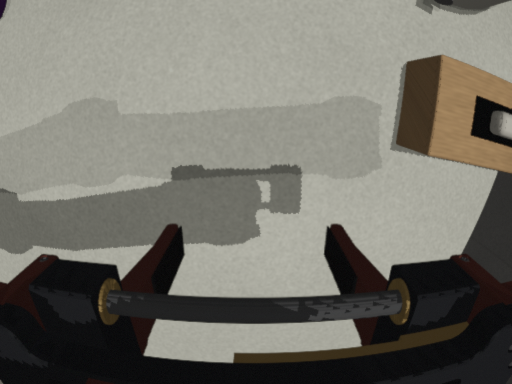

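```bash
python3 - <<'E'
from h import *
S=imaging.camera("side");T=imaging.camera("top")
t=lambda u,v:(90+u*.375,100+v*.375)
s=lambda u,v:(150+u*.35,120+v*.35)
print("knob",tri(S,s(359,487),T,t(661,296)), atz(T,*t(661,296),.025))
print("disc",atz(T,*t(659,297),.008),atz(S,*s(358,504),.008))
print("pot rim",tri(S,s(312,137),T,t(355,255)),atz(T,*t(355,255),.155))
for p in [(275,163),(510,128),(547,345),(312,383)]: print("corner",atz(T,*t(*p),.1))
print("plate top",atz(T,*t(467,320),.198)); print("small",atz(T,*t(200,320),.025),"smallpot",atz(T,*t(190,160),.045))
print(R.from_rotvec(telemetry.state()["eef_rot"]).as_matrix())
E
```

```text
knob (array([ 0.52876727, -0.30460839,  0.02740274]), np.float64(0.004463091580459175)) [ 0.5267562  -0.30478505  0.025     ]
disc [ 0.52681408 -0.30592838  0.008     ] [ 0.52989609 -0.30928278  0.008     ]
pot rim (array([0.56041479, 0.09194186, 0.14954323]), np.float64(0.0049065233318573865)) [0.55731002 0.09182668 0.155     ]
corner [0.6792266  0.20097594 0.1       ]
corner [ 0.73113578 -0.0964484   0.1       ]
corner [ 0.45633256 -0.14562435  0.1       ]
corner [0.40365032 0.14439198 0.1       ]
plate top [ 0.47963857 -0.04236318  0.198     ]
small [0.48247145 0.30335593 0.025     ] smallpot [0.69247308 0.32224519 0.045     ]
[[ 2.99096812e-01 -1.80725360e-05  9.54222771e-01]
 [-9.54222769e-01 -7.77698155e-05  2.99096810e-01]
 [ 6.88042910e-05 -9.99999997e-01 -4.05059293e-05]]
```

```bash
python3 -m pendant '-17.6 0 41.2 0 0 0 87;-17.6 0 41.2 0 0 0 87;-17.6 0 41.2 0 0 0 87;-17.6 0 41.2 0 0 0 87;-17.6 0 41.2 0 0 0 87;-17.6 0 41.2 0 0 0 87;-17.6 0 41.2 0 0 0 87;-17.6 0 41.2 0 0 0 87;-17.6 0 41.2 0 0 0 87;-17.6 0 41.2 0 0 0 87' 20
python3 -m pendant '0 0 0 0 -0.15 0 87;0 0 0 0 -0.15 0 87;0 0 0 0 -0.15 0 87;0 0 0 0 -0.15 0 87;0 0 0 0 -0.15 0 87;0 0 0 0 -0.15 0 87;0 0 0 0 -0.15 0 87;0 0 0 0 -0.15 0 87;0 0 0 0 -0.15 0 87;0 0 0 0 -0.15 0 87;0 0 0 0 -0.15 0 87;0 0 0 0 -0.15 0 87;0 0 0 0 -0.15 0 87;0 0 0 0 -0.15 0 87;0 0 0 0 -0.15 0 87;0 0 0 0 -0.15 0 87;0 0 0 0 -0.15 0 87;0 0 0 0 -0.15 0 87;0 0 0 0 -0.15 0 87;0 0 0 0 -0.15 0 87'
cat >> h.py <<'E'
def wr(tag=None):
    s=telemetry.state();c=imaging.camera("wrist");Rt=R.from_rotvec(s["eef_rot"]).as_matrix()
    M=np.array(c["mount"]);c["Rw"]=Rt@M[:3,:3];c["ow"]=Rt@M[:3,3]+s["tool_pos"];c["s"]=s;c["Rt"]=Rt
    if tag: cv2.imwrite(f"pics/{tag}.png",c["img"])
    return c
def wray(c,u,v):
    x=(u-c["cx"])/c["fx"];y=(v-c["cy"])/c["fy"];r=np.hypot(x,y);k=np.sin(r)/r if r>1e-9 else 1
    return c["ow"],c["Rw"]@np.array([x*k,y*k,np.cos(r)])
def watz(c,u,v,z):
    o,d=wray(c,u,v);return o+d*(z-o[2])/d[2]
def wproj(c,P):
    p=c["Rw"].T@(np.array(P)-c["ow"]);n=np.linalg.norm(p[:2]);r=np.arctan2(n,p[2]);
    return c["cx"]+c["fx"]*r*p[0]/n,c["cy"]+c["fy"]*r*p[1]/n
E
python3 - <<'E'
from h import *
c=wr("w1");print(c["s"]["tool_pos"],c["Rt"].round(3).tolist(),c["s"]["joint_positions"].round(2),c["s"]["force"])
for x in find_in("cover_knob",c)[:2]: print(x)
print(wproj(c,[.528,-.305,.025]))
E
```

```text
t: 2.9
tool_pos: [0.5287, -0.3039, 0.2419]
eef_rot: [-1.338, 0.982, -0.983]
force: [0.3, -0.3, 0.7]
width: 0.0878
t: 4.9
tool_pos: [0.5274, -0.3054, 0.2417]
eef_rot: [-1.125, -1.332, 1.332]
force: [-0.1, -0.1, -0.4]
width: 0.0872
[ 0.52736686 -0.30538348  0.24166295] [[-0.167, 0.0, -0.986], [0.986, -0.0, -0.167], [-0.0, -1.0, 0.0]] [ 1.01  0.5  -0.8   1.6   0.38  1.2   1.87] [-0.06390642 -0.06255688 -0.38504899]
{'rect': [253.9, 166.6, 69.4, 70.3], 'p': 0.55}
(np.float64(253.9591088826629), np.float64(169.69188663687012))
```

View pics/w1.png

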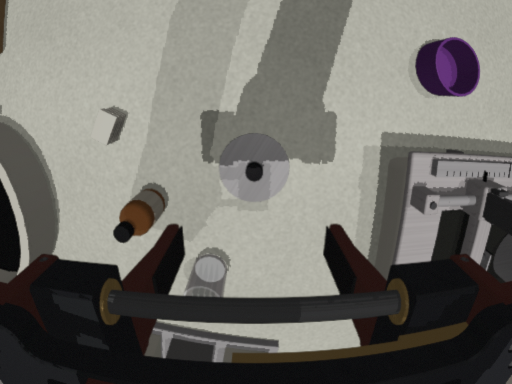

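```bash
python3 - <<'E'
from h import *
c=wr();im=c["img"][150:190,235:275];g=im.max(2)<50
v,u=np.nonzero(g);u=u.mean()+235;v=v.mean()+150
print(u,v,g.sum(),watz(c,u,v,.027));a=watz(c,u,v,.027)
d=c["Rt"].T@(a-c["s"]["tool_pos"]);print(d*1000)
for p in [(90+770*.375,100+240*.375),(90+690*.375,100+178*.375)]:
    T=imaging.camera("top");print(atz(T,*p,.09))
E
```

```text
253.812 170.88 250 [ 0.52893933 -0.30497801  0.027     ]
[ 1.31159646e-01  2.14476388e+02 -1.69617414e+00]
[ 0.59537411 -0.42919677  0.09      ]
[ 0.67328763 -0.32822665  0.09      ]
```

```bash
python3 -m pendant '0 40 -1.5 0 0 0 60;0 45 0 0 0 0 60;0 45 0 0 0 0 60;0 40 0 0 0 0 60;0 25 0 0 0 0 60;0 14 0 0 0 0 60;0 0 0 0 0 0 60'
python3 - <<'E'
from h import *
c=wr("w2");print(c["s"]["tool_pos"],c["s"]["force"],c["s"]["width"])
print(wproj(c,[.529,-.305,.025]))
E
```

```text
t: 5.85
tool_pos: [0.5288, -0.3047, 0.0317]
eef_rot: [-1.128, -1.326, 1.327]
force: [0.9, -0.6, 0.6]
width: 0.0598
[ 0.52878593 -0.30474095  0.03166521] [ 0.86774682 -0.64263486  0.59300142] 0.05984696889702019
(np.float64(253.08554738451363), np.float64(251.97143651293766))
```

View pics/w2.png

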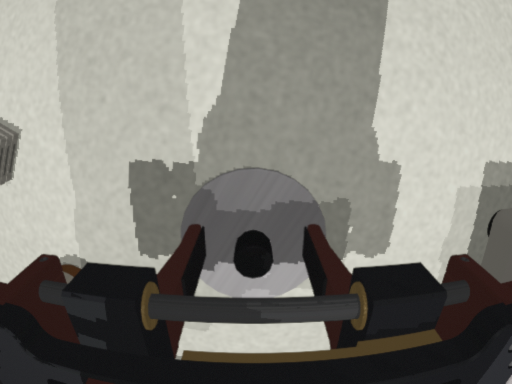

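```bash
python3 -m pendant '0 0 0 0 0 0 30;0 0 0 0 0 0 15;0 0 0 0 0 0 10;0 0 0 0 0 0 10;0 0 0 0 0 0 10;0 -5 0 0 0 0 10;0 -20 0 0 0 0 10;0 -40 0 0 0 0 10;0 -50 0 0 0 0 10;0 -50 0 0 0 0 10;0 -40 0 0 0 0 10;0 0 0 0 0 0 10' 35
python3 - <<'E'
from h import *
c=wr("w3");print(c["s"]["tool_pos"],c["Rt"].round(4).tolist(),c["s"]["force"],c["s"]["width"])
E
```

```text
t: 7.1
tool_pos: [0.5316, -0.3053, 0.2442]
eef_rot: [-1.138, -1.331, 1.328]
force: [0.2, 0.1, -0.4]
width: 0.0211
[ 0.53164013 -0.30528946  0.24420913] [[-0.1616, 0.0083, -0.9868], [0.9868, -0.0047, -0.1616], [-0.006, -1.0, -0.0074]] [ 0.24594784  0.08199642 -0.44497248] 0.021134090148996344
```

View pics/w3.png

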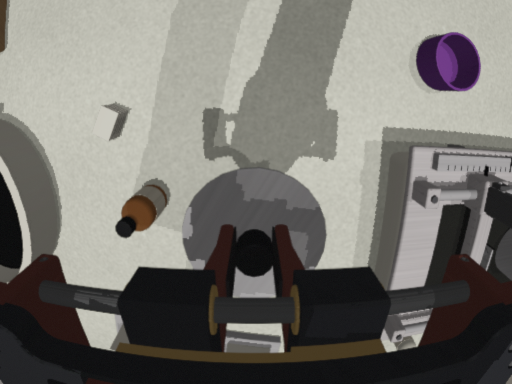

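```bash
python3 -m pendant '35 -6 -6 0 0 0 10;46 -6 -8 0 0 0 10;46 -6 -8 0 0 0 10;46 -4 -8 0 0 0 10;40 0 -6 0 0 0 10;20 0 -3 0 0 0 10;0 0 0 0 0 0 10;0 0 0 0 0 0 10;0 0 0 0 0 0 10'
python3 - <<'E'
from h import *
c=wr("w4");print(c["s"]["tool_pos"],c["Rt"].round(4).tolist(),c["s"]["force"],c["s"]["width"])
for n in ["pot_rim","pot","index","thumb_plate","mark"]:
  for x in find_in(n,c)[:2]: print(n,x)
print(wproj(c,[.558,.092,.155]))
E
```

```text
t: 8.05
tool_pos: [0.5295, -0.0704, 0.2587]
eef_rot: [-1.128, -1.325, 1.327]
force: [-0.6, -0.3, -0.7]
width: 0.0213
[ 0.52945783 -0.07042192  0.25874436] [[-0.1595, -0.0015, -0.9872], [0.9872, -0.0002, -0.1595], [0.0, -1.0, 0.0015]] [-0.55093258 -0.30029032 -0.65379629] 0.021337668509221558
pot_rim {'rect': [282.2, 25.5, 73.0, 51.0], 'p': 0.91}
pot_rim {'rect': [396.7, 241.6, 83.2, 88.2], 'p': 0.66}
pot {'rect': [281.8, 25.9, 69.1, 50.7], 'p': 0.8}
pot {'rect': [398.2, 239.5, 83.3, 85.3], 'p': 0.66}
index {'rect': [310.6, 226.2, 74.6, 212.6], 'p': 0.79}
thumb_plate {'rect': [312.8, 226.1, 71.8, 209.8], 'p': 0.81}
mark {'rect': [332.1, 216.5, 277.3, 227.7], 'p': 0.75}
(np.float64(404.910441035493), np.float64(247.37205057119155))
```

View pics/w4.png

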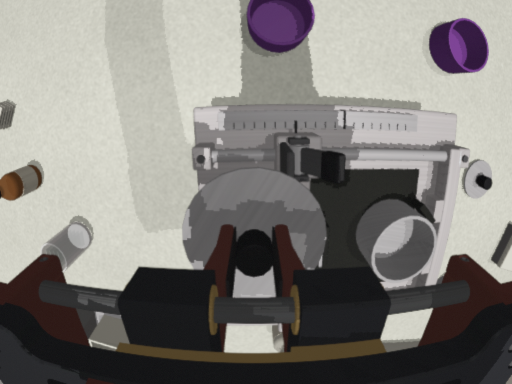

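```bash
python3 - <<'E'
import cv2
a=cv2.imread("pics/w4.png");cv2.imwrite("pics/w4b.png",cv2.resize(a[180:300,340:460],(600,600),interpolation=3))
cv2.imwrite("pics/w4c.png",cv2.resize(a[95:195,190:350],(800,500),interpolation=3))
E
```

```text
(no output)
```

View pics/w4b.png

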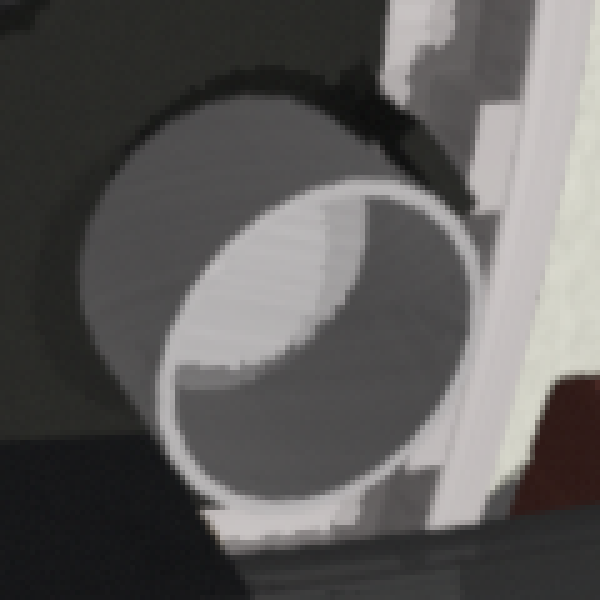

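View pics/w4c.png

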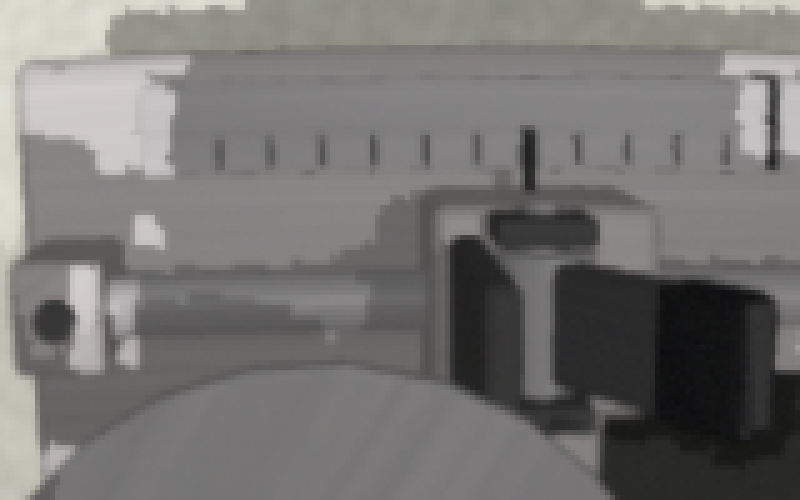

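```bash
python3 - <<'E'
from h import *
s=dict(pos=[ 0.52945783,-0.07042192,0.25874436])
c=wr("w5")
pts=[(157,395),(165,345),(225,245),(290,198),(370,180),(440,205),(484,280),(475,350),(440,425),(380,475),(290,508),(215,490)]
# inner edge
inn=[(175,400),(300,208),(370,195),(425,215),(468,285),(420,420),(370,465),(290,495),(215,470)]
from scipy.optimize import least_squares
for P in(pts,inn):
  X=np.array([watz(c,340+u/5,180+v/5,.155)[:2] for u,v in P])
  f=least_squares(lambda q:np.hypot(X[:,0]-q[0],X[:,1]-q[1])-q[2],[.56,.09,.04]).x;print(f)
f=lambda u,v:(190+u/5,95+v/5)
for n,p,z in[("index tip",f(529,130),.14),("mark",f(772,90),.12),("mark",f(772,160),.12),("tick0",f(220,155),.12),("tick",f(727,155),.12)]: print(n,watz(c,*p,z))
# same in top
print(c["s"]["tool_pos"])
# disc ellipse of cover relative tool
E
cmp pics/w4.png pics/w5.png
```

```text
[0.56217906 0.09643995 0.03930845]
[0.5618282  0.09584471 0.0353112 ]
index tip [ 0.45858413 -0.04335566  0.14      ]
mark [0.44223091 0.00531574 0.12      ]
mark [0.45569961 0.00810432 0.12      ]
tick0 [ 0.47379692 -0.09734694  0.12      ]
tick [ 0.45660081 -0.00114124  0.12      ]
[ 0.52975024 -0.0693944   0.25950449]
pics/w4.png pics/w5.png differ: byte 46, line 3
```

```bash
python3 - <<'E'
import cv2
a=cv2.imread("pics/w5.png");cv2.imwrite("pics/w5b.png",cv2.resize(a[180:300,340:460],(600,600),interpolation=3))
cv2.imwrite("pics/w5c.png",cv2.resize(a[160:300,170:340],(680,560),interpolation=3))
E
```

```text
(no output)
```

View pics/w5b.png

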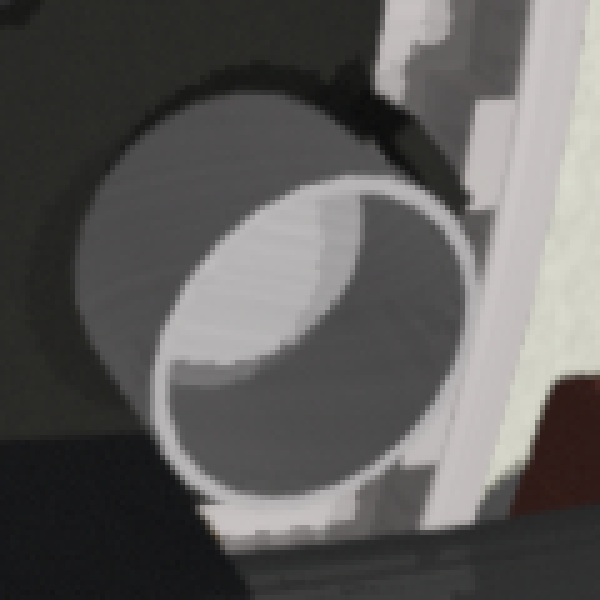

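View pics/w5c.png

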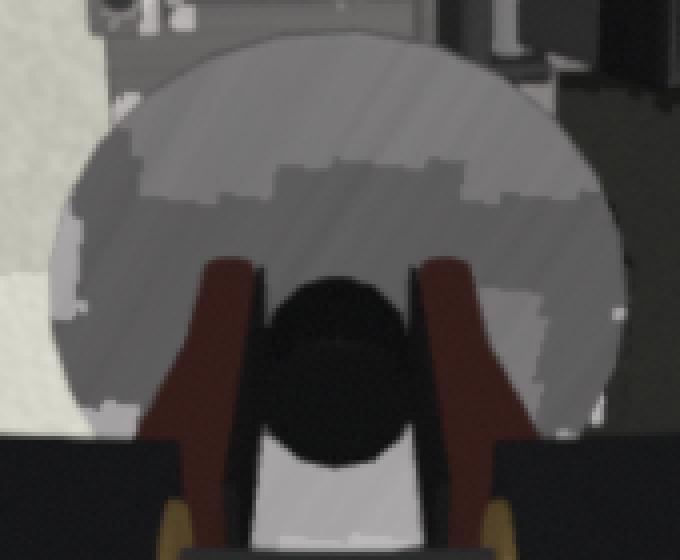

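```bash
cat > fit.py <<'E'
from h import *
from scipy.optimize import least_squares
import sys
def cam():
    import json
    return None
E
python3 - <<'E'
from h import *
from scipy.optimize import least_squares
c=wr("w6");print(c["s"]["tool_pos"],c["Rt"].round(4).tolist())
import numpy as np
a=cv2.imread("pics/w5.png");print("diff56",np.abs(a.astype(int)-c["img"]).mean())
def fitz(P,z0,rad):
    def X(z): return np.array([watz(c,u,v,z)[:2] for u,v in P])
    f=least_squares(lambda q:np.hypot(*(X(z0)-q[:2]).T)-q[2],[.55,.0,.04]);print("free r",f.x,"rms",np.sqrt(np.mean(f.fun**2)))
    f=least_squares(lambda q:np.hypot(*(X(q[2])-q[:2]).T)-rad,[.55,.0,z0]);print("free z",f.x,"rms",np.sqrt(np.mean(f.fun**2)))
    return f.x
b=lambda u,v:(340+u/5,180+v/5)
pot=[b(*p) for p in[(151,395),(160,340),(225,238),(290,194),(360,174),(435,200),(480,285),(470,350),(435,420),(375,465),(280,502),(210,485)]]
q=lambda u,v:(170+u/4,160+v/4)
disc=[q(*p) for p in[(340,31),(48,280),(627,285),(130,106),(540,85),(590,160),(62,365),(612,370),(240,45),(450,45)]]
print("pot");fitz(pot,.155,.04)
print("disc");f=fitz(disc,c["s"]["tool_pos"][2]-.0217,.046)
print(c["Rt"].T@(f-c["s"]["tool_pos"]))
E
```

```text
[ 0.5297584  -0.06921355  0.2595649 ] [[-0.1607, -0.0001, -0.987], [0.987, 0.0, -0.1607], [0.0, -1.0, 0.0001]]
diff56 0.7525922987196181
pot
free r [0.56099289 0.09494674 0.03891868] rms 0.0007938563251799749
free z [ 0.44483    -0.12211524  0.40232211] rms 1.4876495776202422e-14
disc
free r [ 0.52876877 -0.06863169  0.04515687] rms 0.0005767139361444122
free z [ 0.47179377 -0.04247036  0.40232211] rms 6.661338147750939e-16
[ 0.03571662 -0.14275133  0.0529254 ]
```

```bash
python3 -m pendant '16 0 -15 0 0 0 10;31 0 -29 0 0 0 10;31 0 -30 0 0 0 10;31 0 -30 0 0 0 10;31 0 -28 0 0 0 10;16 0 -15 0 0 0 10;0 0 0 0 0 0 10;0 0 0 0 0 0 10;0 0 0 0 0 0 10;0 0 0 0 0 0 10'
python3 - <<'E'
from h import *
c=wr("w7");print(c["s"]["tool_pos"],c["Rt"].round(4).tolist(),c["s"]["qd"].round(3))
T=imaging.camera("top")
print(wproj(c,[.561,.095,.155]))
a=c["img"];cv2.imwrite("pics/w7b.png",cv2.resize(a[30:180,180:330],(600,600),interpolation=3))
import json
np.savez("c7.npz",Rw=c["Rw"],ow=c["ow"],Rt=c["Rt"],tp=c["s"]["tool_pos"])
E
```

```text
t: 9.45
tool_pos: [0.6495, 0.1072, 0.2598]
eef_rot: [-1.13, -1.326, 1.327]
force: [0.5, 0.2, 0.5]
width: 0.0216
[0.64951273 0.10724675 0.25977845] [[-0.1595, 0.0001, -0.9872], [0.9872, -0.001, -0.1595], [-0.001, -1.0, 0.0001]] [ 0.001 -0.001 -0.003 -0.004 -0.    -0.002  0.   ]
(np.float64(256.301643879284), np.float64(93.6675529224695))
```

View pics/w7.png

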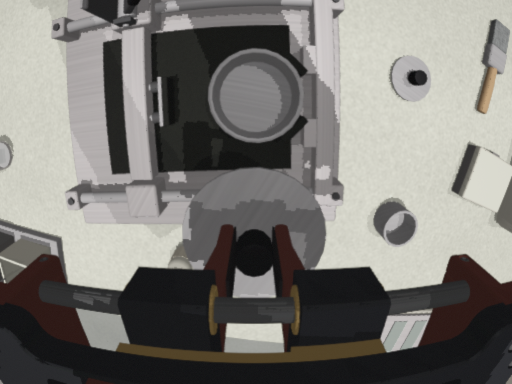

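View pics/w7b.png

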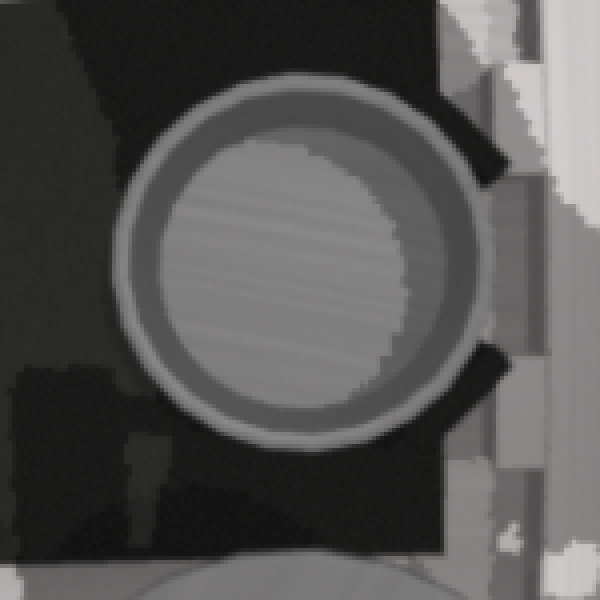

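```bash
python3 - <<'E'
from h import *
from scipy.optimize import least_squares
d=np.load("c7.npz");c=imaging.camera("wrist");c["Rw"]=d["Rw"];c["ow"]=d["ow"]
b=lambda u,v:(180+u/4,30+v/4)
P=[b(302.5+190*np.cos(t),262+190*np.sin(t)) for t in np.linspace(0,6,13)]
X=np.array([watz(c,*p,.155)[:2] for p in P])
f=least_squares(lambda q:np.hypot(*(X-q[:2]).T)-q[2],[.55,.09,.04]).x;print(f)
# disc offset in tool from w5-ish measurement
q=lambda u,v:(170+u/4,160+v/4)
disc=[q(*p) for p in[(340,31),(48,280),(627,285),(130,106),(540,85),(590,160),(62,365),(612,370),(240,45),(450,45)]]
for h in(.0217,.024):
  X=np.array([watz(c,*p,d["tp"][2]-h) for p in disc])
  g=least_squares(lambda q:np.hypot(*(X[:,:2]-q[:2]).T)-q[2],[.55,.09,.04]).x;print(g,d["Rt"].T@(np.r_[g[:2],d["tp"][2]-h]-d["tp"])*1000)
e=d["Rt"].T@(np.r_[f[:2],.155]-d["tp"]);print("pot in tool",e*1000)
E
```

```text
[0.56245215 0.09468515 0.03954019]
[-795.46419341 -151.4730693   810.39354385] [-2.26195969e+04  8.71565975e+01  8.10099977e+05]
[-298.67638733  -56.86275541  304.67782635] [-8.48311724e+03  4.85897508e+01  3.04581041e+05]
pot in tool [  1.59062881 104.78170468  87.94388238]
```

```bash
python3 -m pendant '0.2 0 12 0 0 0 10;0.3 0 25 0 0 0 10;0.3 0 25 0 0 0 10;0.3 10 18 0 0 0 10;0.2 20 7 0 0 0 10;0 20 0 0 0 0 10;0 12 0 0 0 0 10;0 0 0 0 0 0 10;0 0 0 0 0 0 10;0 0 0 0 0 0 10'
python3 - <<'E'
from h import *
c=wr("w8");p=c["s"]["tool_pos"];print(p,c["Rt"].round(4).tolist(),c["s"]["qd"].round(3),c["s"]["force"])
print(c["Rt"].T@(np.array([.56245,.09469,.1817])-p)*1000)
S=imaging.camera("side");T=imaging.camera("top")
cv2.imwrite("pics/s8.png",cv2.resize(S["img"][130:220,200:320],(800,600),interpolation=3))
cv2.imwrite("pics/t8.png",cv2.resize(T["img"][150:240,180:300],(800,600),interpolation=3))
E
```

```text
t: 10.6
tool_pos: [0.5642, 0.0966, 0.1985]
eef_rot: [-1.129, -1.329, 1.327]
force: [0.0, 0.6, -0.5]
width: 0.0212
[0.5642032  0.09657059 0.19852585] [[-0.1615, 0.0013, -0.9869], [0.9869, 0.0005, -0.1615], [0.0003, -1.0, -0.0013]] [-0.002 -0.002 -0.001  0.002 -0.001 -0.002  0.   ] [ 0.03760559  0.56365475 -0.4532499 ]
[-1.57763214 16.82269198  2.05612258]
```

View pics/w8.png

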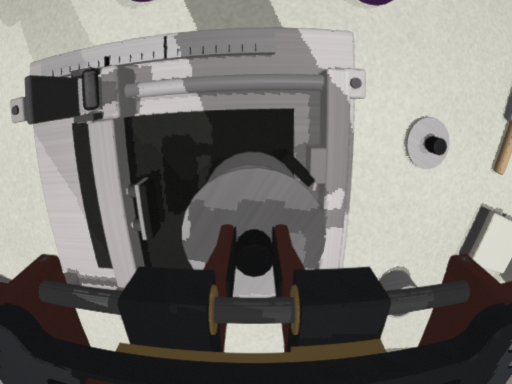

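View pics/s8.png

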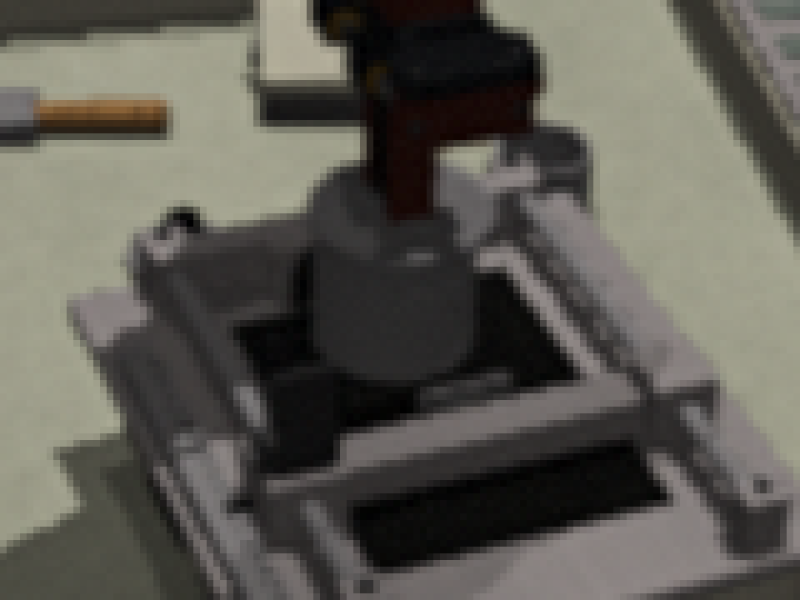

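```bash
python3 - <<'E'
from h import *
A=[]
for i in range(8):
    c=imaging.camera("top") if i%2 else imaging.camera("side");s=telemetry.state();A.append(np.r_[s["tool_pos"],s["eef_rot"]])
A=np.array(A);print(A.round(4));m=A.mean(0);Rt=R.from_rotvec(m[3:]).as_matrix()
print(Rt.T@(np.array([.56245,.09469,.1817])-m[:3])*1000)
E
```

```text
[[ 0.5639  0.0964  0.1982 -1.1287 -1.3284  1.3274]
 [ 0.5638  0.0963  0.1981 -1.1286 -1.3282  1.3274]
 [ 0.5637  0.0963  0.1979 -1.1285 -1.328   1.3275]
 [ 0.5637  0.0963  0.1979 -1.1284 -1.328   1.3276]
 [ 0.5636  0.0962  0.1978 -1.1283 -1.3278  1.3276]
 [ 0.5636  0.0962  0.1977 -1.1282 -1.3278  1.3277]
 [ 0.5636  0.0962  0.1977 -1.1282 -1.3277  1.3277]
 [ 0.5636  0.0962  0.1977 -1.1282 -1.3277  1.3277]]
[-1.34612255 16.16267683  1.48061681]
```

```bash
python3 - <<'E'
import cv2
a=cv2.imread("pics/w8.png");cv2.imwrite("pics/w8b.png",cv2.resize(a[140:290,170:340],(680,600),interpolation=3))
E
```

```text
(no output)
```

View pics/w8b.png

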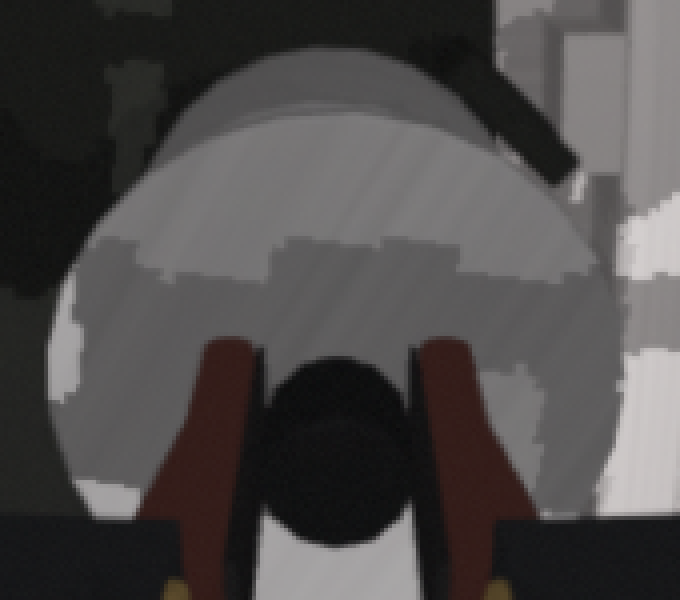

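```bash
python3 -m pendant '-1.2 0 0.8 0 0 0 10;0 4 0 0 0 0 10;0 4 0 0 0 0 10;0 2 0 0 0 0 10;0 2 0 0 0 0 10;0 0 0 0 0 0 10;0 0 0 0 0 0 10;0 0 0 0 0 0 10'
python3 - <<'E'
from h import *
c=wr("w9");p=c["s"]["tool_pos"];print(p,c["s"]["force"],c["s"]["ft_torque"])
print(c["Rt"].T@(np.array([.56245,.09469,.1817])-p)*1000)
a=c["img"];cv2.imwrite("pics/w9b.png",cv2.resize(a[140:290,170:340],(680,600),interpolation=3))
E
```

```text
t: 11.95
tool_pos: [0.563, 0.095, 0.1857]
eef_rot: [-1.128, -1.328, 1.328]
force: [0.2, -0.2, -1.2]
width: 0.0216
[0.56300758 0.09497416 0.18572549] [ 0.23839974 -0.18569096 -1.19124416] [ 0.08374149 -0.13068208 -0.02895841]
[-0.19042067  4.02544359  0.59648248]
```

View pics/w9b.png

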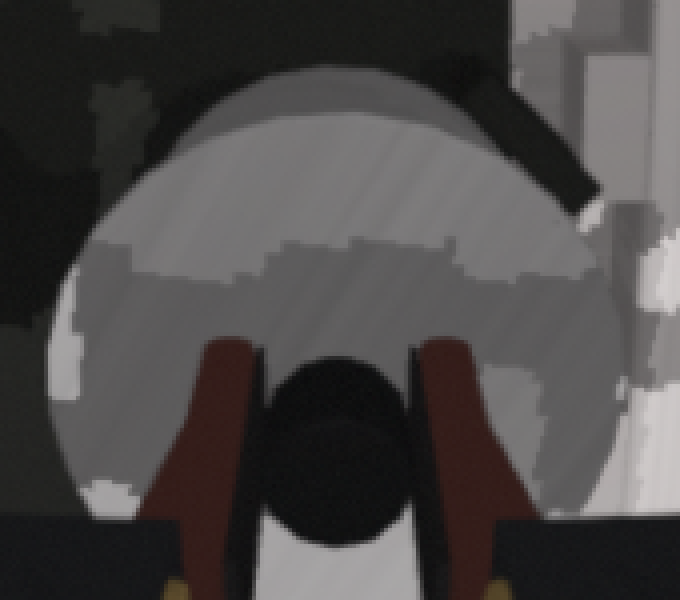

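```bash
python3 -m pendant '0 1 0 0 0 0 10;0 1 0 0 0 0 10;0 1 0 0 0 0 10;0 0 0 0 0 0 10;0 0 0 0 0 0 10'; python3 -m pendant '0 1 0 0 0 0 10;0 1 0 0 0 0 10;0 1 0 0 0 0 10;0 0 0 0 0 0 10;0 0 0 0 0 0 10'
```

```text
t: 12.5
tool_pos: [0.563, 0.0948, 0.1826]
eef_rot: [-1.128, -1.327, 1.328]
force: [-0.3, -0.1, -1.4]
width: 0.0213
t: 13.0
tool_pos: [0.5631, 0.095, 0.1819]
eef_rot: [-1.13, -1.328, 1.328]
force: [-6.9, -3.0, 19.2]
width: 0.0213
```

```bash
python3 - <<'E'
from h import *
c=wr("w10");p=c["s"]["tool_pos"];print(p,c["Rt"].round(4).tolist(),c["s"]["force"],c["s"]["ft_torque"])
S=imaging.camera("side");
cv2.imwrite("pics/s10.png",cv2.resize(S["img"][130:220,200:320],(800,600),interpolation=3))
a=c["img"];cv2.imwrite("pics/w10b.png",cv2.resize(a[140:290,170:340],(680,600),interpolation=3))
E
```

```text
[0.56311176 0.0949706  0.18194562] [[-0.1612, 0.0013, -0.9869], [0.9869, -0.0013, -0.1612], [-0.0015, -1.0, -0.0011]] [-6.8657074  -2.98018771 19.17442922] [-0.61779763  1.57856711 -0.0542335 ]
```

View pics/s10.png

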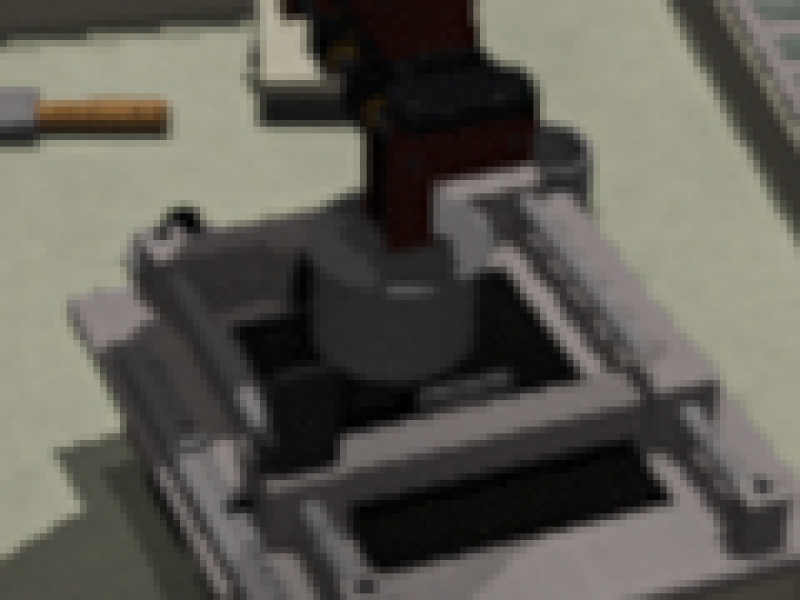

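View pics/w10b.png

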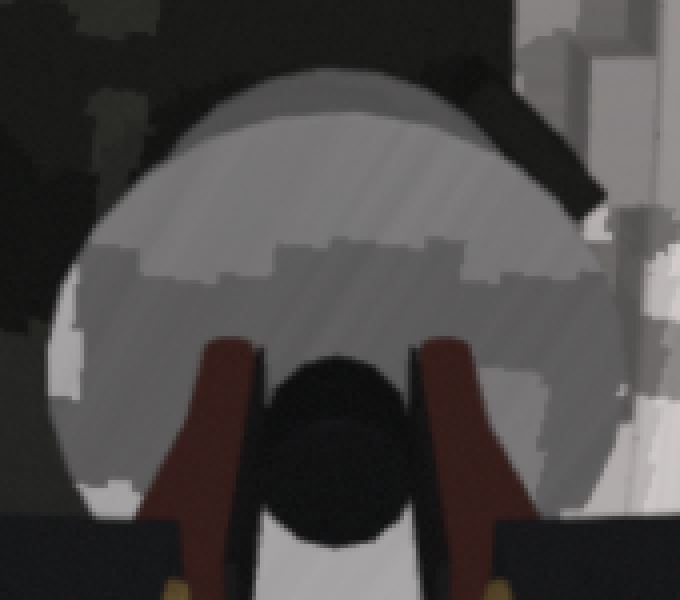

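```bash
python3 -m pendant '0 -1.2 0 0 0 0 10;0 0 0 0 0 0 10;0 0 0 0 0 0 10'; python3 -m pendant '0 0 0 0 0 0 24;0 0 0 0 0 0 30;0 0 0 0 0 0 40;0 0 0 0 0 0 45;0 0 0 0 0 0 45'
python3 - <<'E'
from h import *
c=wr("w11");p=c["s"]["tool_pos"];print(p,c["s"]["force"])
S=imaging.camera("side");
cv2.imwrite("pics/s11.png",cv2.resize(S["img"][130:220,200:320],(800,600),interpolation=3))
a=c["img"];cv2.imwrite("pics/w11b.png",cv2.resize(a[140:290,170:340],(680,600),interpolation=3))
E
```

```text
t: 13.4
tool_pos: [0.563, 0.0949, 0.182]
eef_rot: [-1.129, -1.328, 1.328]
force: [-4.2, -1.3, 9.8]
width: 0.0212
t: 13.9
tool_pos: [0.563, 0.0949, 0.1807]
eef_rot: [-1.128, -1.328, 1.328]
force: [-0.6, -0.1, -0.0]
width: 0.0446
[0.56298276 0.09494492 0.18069234] [-0.60245175 -0.14058769 -0.03114501]
```

View pics/s11.png

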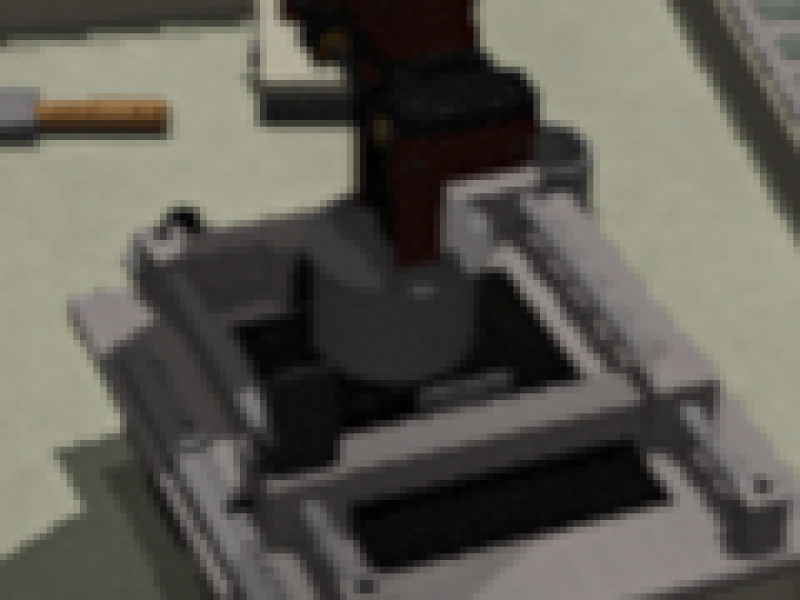

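View pics/w11b.png

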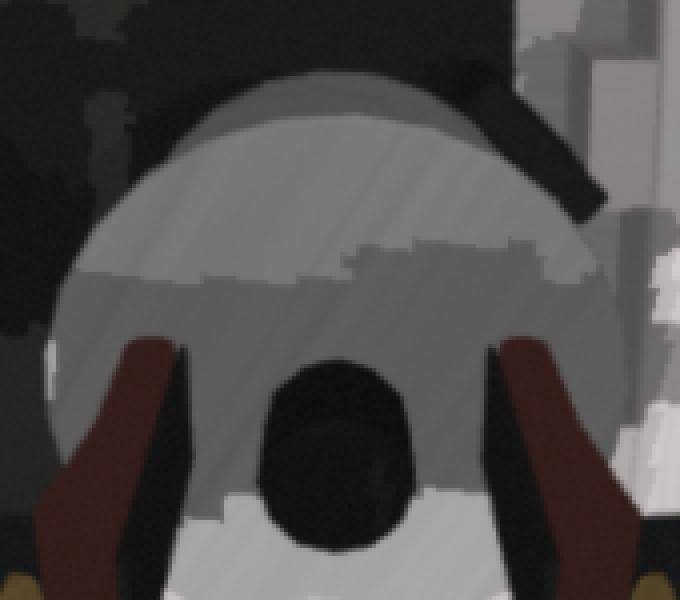

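```bash
python3 -m pendant '0 -15 0 0 0 0 60;0 -35 0 0 0 0 87;0 -30 0 0 0 0 87;0 0 0 0 0 0 87;0 0 0 0 0 0 87;0 0 0 0 0 0 87'
python3 - <<'E'
from h import *
c=wr("w12");p=c["s"]["tool_pos"];print(p,c["s"]["force"])
np.savez("c12.npz",Rw=c["Rw"],ow=c["ow"],Rt=c["Rt"],tp=p)
S=imaging.camera("side");
cv2.imwrite("pics/s12.png",cv2.resize(S["img"][130:220,200:320],(800,600),interpolation=3))
print(wproj(c,[.5625,.0947,.159]),wproj(c,[.5625,.0947,.185]))
E
```

```text
t: 14.6
tool_pos: [0.5626, 0.0946, 0.2603]
eef_rot: [-1.128, -1.327, 1.328]
force: [-0.7, -0.4, -0.7]
width: 0.0866
[0.5625824  0.09457187 0.26034896] [-0.70840432 -0.41107951 -0.70711283]
(np.float64(253.87177758067307), np.float64(198.85384889871838)) (np.float64(253.86762653384653), np.float64(209.39726500724373))
```

View pics/s12.png

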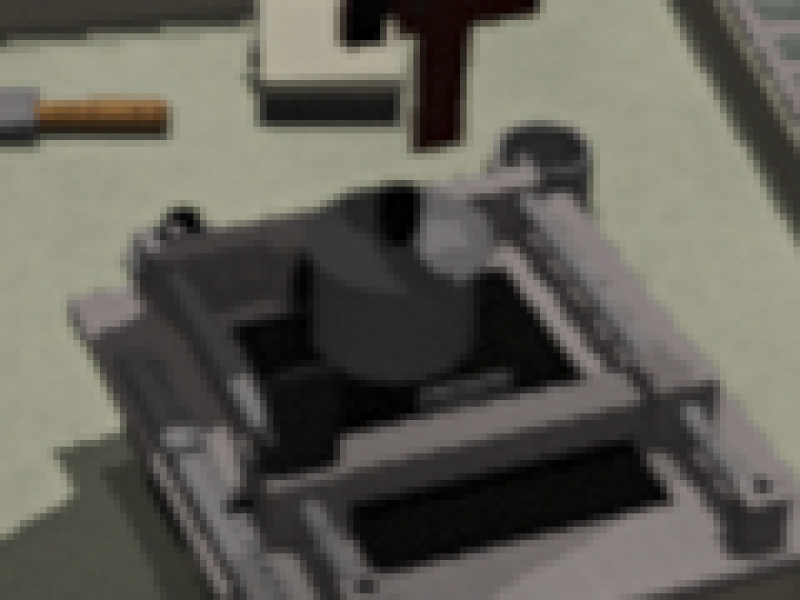

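View pics/w12.png

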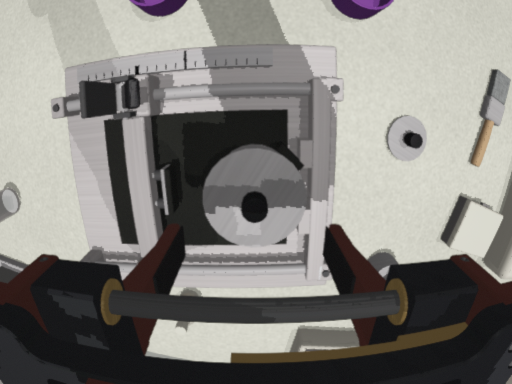

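```bash
python3 - <<'E'
from h import *
d=np.load("c12.npz");c=imaging.camera("wrist");c["Rw"]=d["Rw"];c["ow"]=d["ow"]
a=cv2.imread("pics/w12.png");k=5;o=(190,130)
b=cv2.resize(a[130:260,190:320],(650,650),interpolation=3)[:600]
def dr(z,r,col,x0=.5625,y0=.0947):
  P=np.array([wproj(c,[x0+r*np.cos(t),y0+r*np.sin(t),z]) for t in np.linspace(0,6.283,60)])
  cv2.polylines(b,[np.round((P-o)*k+k/2).astype(int)],True,col,1); print(P.min(0),P.max(0))
dr(.159,.046,(0,0,255));dr(.1845,.011,(0,255,0));dr(.155,.04,(255,0,0))
cv2.imwrite("pics/w12b.png",b)
E
```

```text
[201.25695984 146.03032868] [306.49651286 246.04687936]
[239.87183403 195.84335637] [267.86037327 222.05541585]
[208.69169874 152.35785074] [299.06330622 238.3415082 ]
```

View pics/w12b.png

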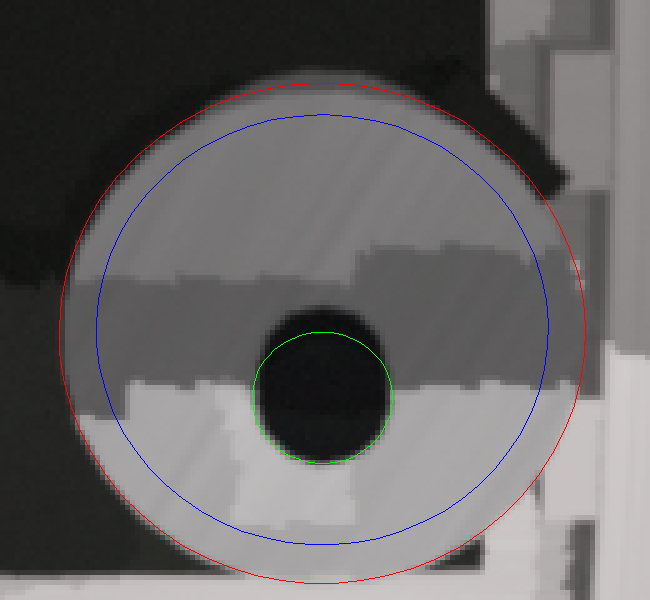

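```bash
python3 -m pendant '-20 0 14 0 -0.013 0 87;-30 0 20 0 0 0 87;-30 0 20 0 0 0 87;-28 0 20 0 0 0 87;-15 0 10 0 0 0 87;0 0 0 0 0 0 87;0 0 0 0 0 0 87;0 0 0 0 0 0 87;0 0 0 0 0 0 87'
python3 - <<'E'
from h import *
c=wr("w13");p=c["s"]["tool_pos"];print(p,c["Rt"].round(4).tolist())
np.savez("c13.npz",Rw=c["Rw"],ow=c["ow"],Rt=c["Rt"],tp=p)
cv2.imwrite("pics/w13b.png",cv2.resize(c["img"][60:240,150:390],(800,600),interpolation=3))
E
```

```text
t: 15.65
tool_pos: [0.5018, -0.0393, 0.2608]
eef_rot: [-1.12, -1.339, 1.338]
force: [-0.8, -0.4, -0.0]
width: 0.0869
[ 0.50176293 -0.03930543  0.26080845] [[-0.1765, 0.0001, -0.9843], [0.9843, 0.0007, -0.1765], [0.0007, -1.0, -0.0002]]
```

View pics/w13.png

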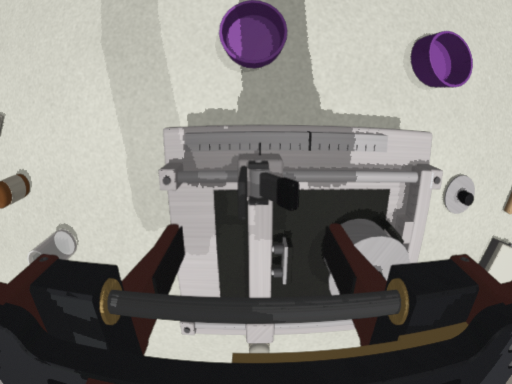

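View pics/w13b.png

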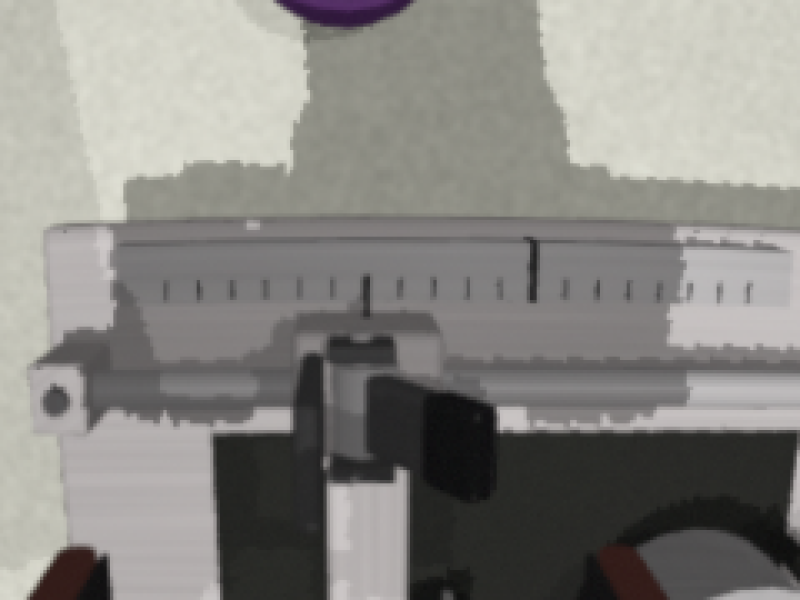

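```bash
cat > ov.py <<'E'
from h import *
d=np.load("c13.npz");c=imaging.camera("wrist");c["Rw"]=d["Rw"];c["ow"]=d["ow"];Rt=d["Rt"];tp=d["tp"]
import sys
px,pz=float(sys.argv[1]),float(sys.argv[2])  # plate centre tool x,z mm
a=cv2.imread("pics/w13.png");b=cv2.resize(a[60:240,150:390],(800,600),interpolation=3)
def W(x,z,h): # tool x,z offset (mm from plate centre), world height
    q=tp+Rt@np.array([(px+x)/1e3,0,(pz+z)/1e3]);q[2]=h;return q
def pp(q): u,v=wproj(c,q);return (int((u-150)/.3),int((v-60)/.3))
def box(x0,x1,z0,z1,h,col):
    for A,B in[((x0,z0),(x1,z0)),((x1,z0),(x1,z1)),((x1,z1),(x0,z1)),((x0,z1),(x0,z0))]: cv2.line(b,pp(W(*A,h)),pp(W(*B,h)),col,1)
box(-3,3,-15,15,.198,(0,0,255));box(-3,3,-15,15,.14,(0,128,255))
s,co=np.sin(.62),np.cos(.62)
box(13+52*s-2,13+52*s+4,-12,12,.144+52e-3*co,(0,255,0))
cv2.circle(b,pp(W(15,28,.12)),3,(255,0,255),1)
for x in(-200,200):
  pass
cv2.imwrite("pics/ov.png",b)
E
python3 ov.py -9.3 12
```

```text
(no output)
```

View pics/ov.png

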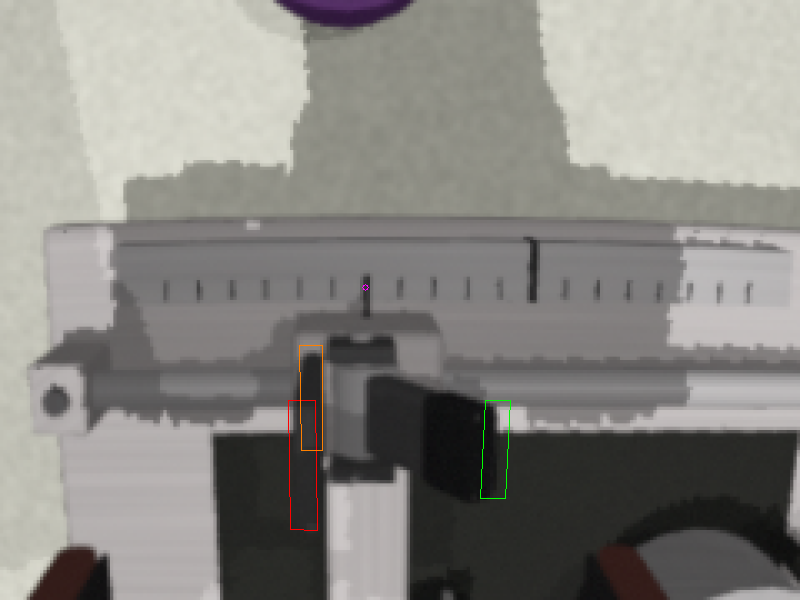

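```bash
python3 -m pendant '6 0 6 0 0 0 87;6 10 6 0 0 0 87;0 25 0 0 0 0 87;0 25 0 0 0 0 87;0 15 0 0 0 0 87;0 7 0 0 0 0 87;0 0 0 0 0 0 87;0 0 0 0 0 0 87;0 0 0 0 0 0 87'
python3 - <<'E'
from h import *
c=wr("w14");p=c["s"]["tool_pos"];print(p,c["Rt"].round(4).tolist(),c["s"]["force"],c["s"]["width"])
cv2.imwrite("pics/w14b.png",cv2.resize(c["img"][60:300,110:400],(725,600),interpolation=3))
E
```

```text
t: 16.65
tool_pos: [0.4881, -0.0309, 0.1797]
eef_rot: [-1.122, -1.338, 1.337]
force: [-0.7, -0.2, -0.4]
width: 0.0868
[ 0.48808642 -0.03088325  0.17968212] [[-0.1742, 0.0014, -0.9847], [0.9847, -0.0001, -0.1742], [-0.0004, -1.0, -0.0014]] [-0.65211561 -0.19514683 -0.39076665] 0.0868053818794827
```

View pics/w14b.png

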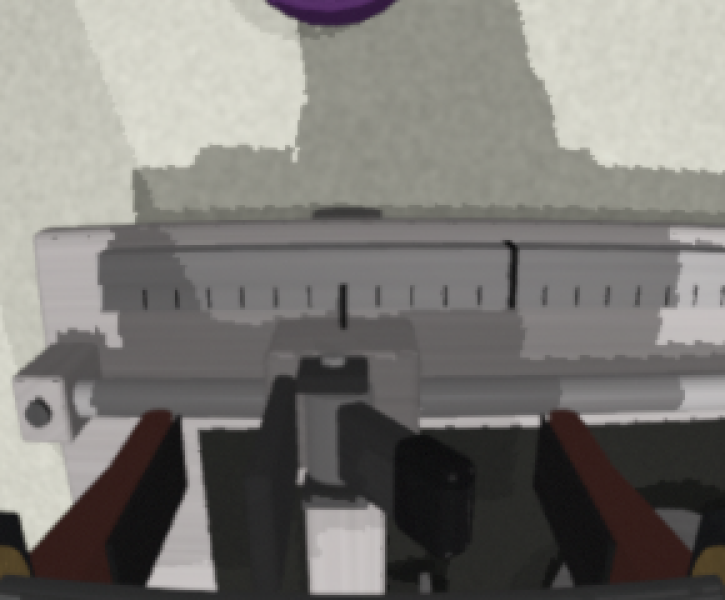

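```bash
python3 -m pendant '2 0 0 0 0 0 75;0 0 0 0 0 0 64;0 0 0 0 0 0 64;0 0 0 0 0 0 64;0 0 0 0 0 0 64'
python3 - <<'E'
from h import *
c=wr("w15");p=c["s"]["tool_pos"];print(p,c["s"]["force"],c["s"]["width"])
cv2.imwrite("pics/w15b.png",cv2.resize(c["img"][120:300,130:370],(800,600),interpolation=3))
f=lambda u,v:(130+u*.3,120+v*.3)
for z in(.11,.12,.13):
  d=c["Rt"].T@(watz(c,110+513/2.5,60+290/2.5,z)-watz(c,110+343/2.5,60+290/2.5,z));e=c["Rt"].T@(watz(c,110+145/2.5,60+298/2.5,z)-watz(c,110+695/2.5,60+295/2.5,z));print(d*1000,e/17*1000)
E
```

```text
t: 17.2
tool_pos: [0.4872, -0.0291, 0.1788]
eef_rot: [-1.121, -1.337, 1.337]
force: [-0.3, 0.7, 0.4]
width: 0.0642
[ 0.48715555 -0.02910201  0.17882865] [-0.26442426  0.70777636  0.41568571] 0.0642290015631939
[ 5.05291721e+01 -2.48766094e-03  1.86416418e-01] [-1.00438454e+01  4.91759178e-04 -8.61124476e-02]
[ 4.81410272e+01 -2.37008738e-03  1.77605876e-01] [-9.56914623e+00  4.68517314e-04 -8.20425412e-02]
[ 4.57528823e+01 -2.25251382e-03  1.68795333e-01] [-9.09444702e+00  4.45275450e-04 -7.79726348e-02]
```

View pics/w15b.png

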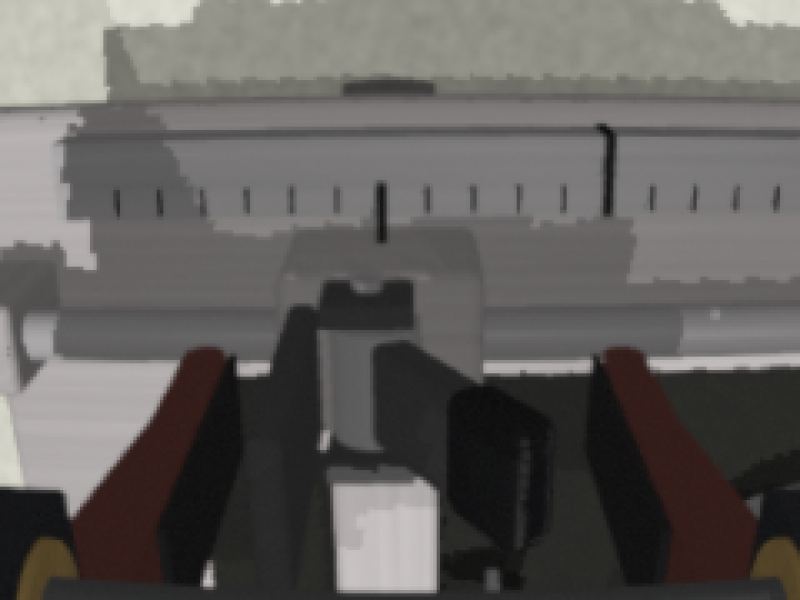

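```bash
python3 -m pendant '3 0 0 0 0 0 64;3 0 0 0 0 0 64;3 0 0 0 0 0 64;4 0 0 0 0 0 64;5 0 0 0 0 0 64;5 0 0 0 0 0 64;5 0 0 0 0 0 64;4 0 0 0 0 0 64;3 0 0 0 0 0 64;2 0 0 0 0 0 64;0 0 0 0 0 0 64'
python3 - <<'E'
from h import *
c=wr("w16");p=c["s"]["tool_pos"];print(p,c["s"]["force"],c["s"]["width"])
cv2.imwrite("pics/w16b.png",cv2.resize(c["img"][120:300,130:370],(800,600),interpolation=3))
E
```

```text
t: 18.35
tool_pos: [0.4807, 0.008, 0.1789]
eef_rot: [-1.121, -1.338, 1.337]
force: [-0.1, 0.5, -0.8]
width: 0.0639
[0.48074251 0.00796882 0.17889367] [-0.12545526  0.46005734 -0.82481737] 0.06389418608021154
```

View pics/w16b.png

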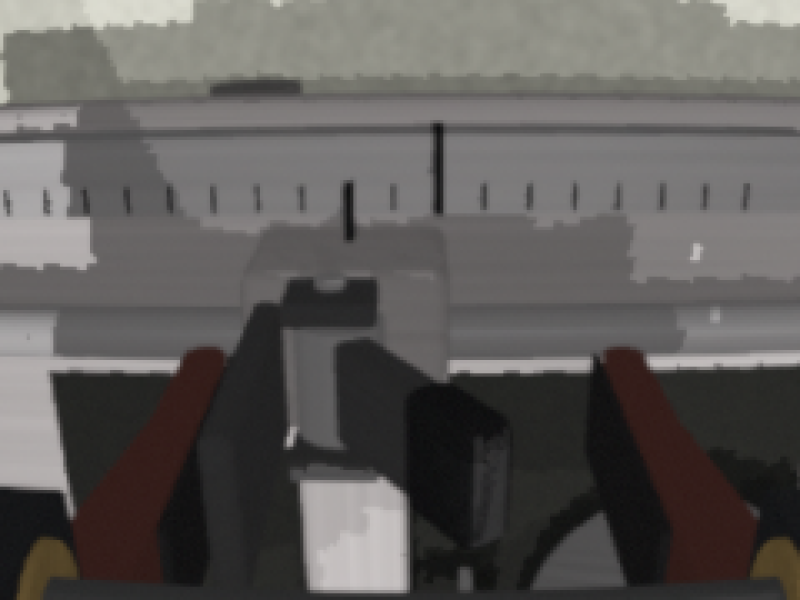

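```bash
python3 -m pendant '0 0 0 0 0 0 62;0 0 0 0 0 0 60;0 0 0 0 0 0 58;0 0 0 0 0 0 57;3 0 0 0 0 0 57;3 0 0 0 0 0 57;3 0 0 0 0 0 57;2 0 0 0 0 0 57;1 0 0 0 0 0 57;0 0 0 0 0 0 57;0 0 0 0 0 0 57'
python3 - <<'E'
from h import *
c=wr("w17");p=c["s"]["tool_pos"];print(p,c["s"]["force"],c["s"]["width"])
cv2.imwrite("pics/w17b.png",cv2.resize(c["img"][120:300,130:370],(800,600),interpolation=3))
E
```

```text
t: 19.5
tool_pos: [0.4788, 0.019, 0.1789]
eef_rot: [-1.122, -1.337, 1.337]
force: [2.5, -3.9, 0.1]
width: 0.0572
[0.47879166 0.01898409 0.17890297] [ 2.53178031 -3.90094163  0.09958174] 0.05718030801606911
```

View pics/w17b.png

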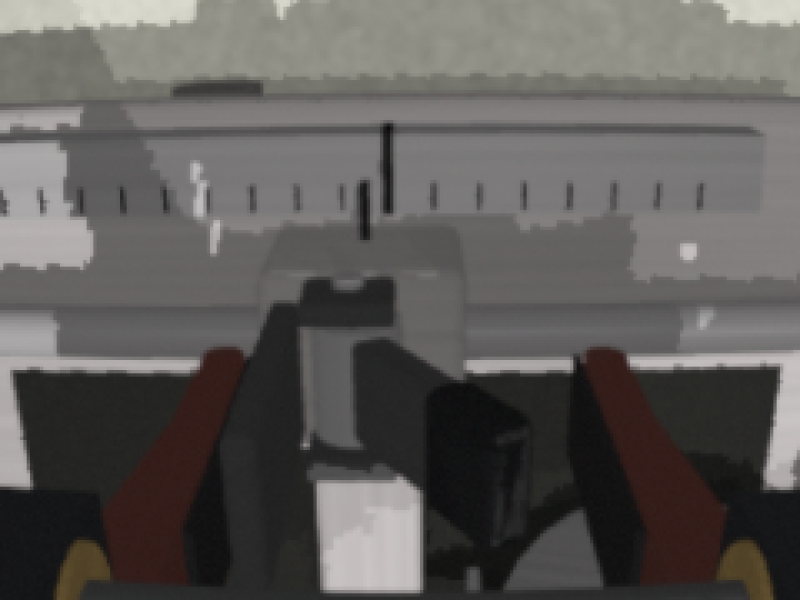

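```bash
python3 -m pendant '1.5 0 0 0 0 0 57;1.5 0 0 0 0 0 57;1 0 0 0 0 0 57;1 0 0 0 0 0 57;0 0 0 0 0 0 57;0 0 0 0 0 0 57;0 0 0 0 0 0 57'
cat > lk.py <<'E'
from h import *
import sys
t=sys.argv[1];c=wr("w"+t);p=c["s"]["tool_pos"];print(p,c["s"]["force"],c["s"]["width"])
cv2.imwrite(f"pics/w{t}b.png",cv2.resize(c["img"][120:300,130:370],(800,600),interpolation=3))
cv2.imwrite(f"pics/w{t}c.png",cv2.resize(c["img"][150:200,210:290],(800,500),interpolation=3))
g=c["img"].astype(float).sum(2)
for v in range(158,200,2):
    r=g[v,225:275];b=np.sort(r)[-20];w=np.clip(b-r-60,0,None);i=np.argmax(w);w2=w[max(0,i-3):i+4]
    print(v,round(225+max(0,i-3)+(w2*np.arange(len(w2))).sum()/max(w2.sum(),1),2),int(w.max()),end=" | ")
E
python3 lk.py 18
```

```text
t: 20.25
tool_pos: [0.4781, 0.0232, 0.1789]
eef_rot: [-1.123, -1.336, 1.337]
force: [3.7, -6.0, 0.4]
width: 0.0575
[0.47805021 0.02316648 0.17889412] [ 3.66650656 -5.97028793  0.41444894] 0.05754147035436357
158 240.13 151 | 160 239.71 204 | 162 239.77 239 | 164 239.79 252 | 166 239.78 239 | 168 239.82 242 | 170 239.7 241 | 172 239.82 239 | 174 239.59 267 | 176 239.22 263 | 178 239.22 270 | 180 239.28 261 | 182 239.28 267 | 184 239.14 223 | 186 238.91 178 | 188 238.96 159 | 190 239.08 141 | 192 225.0 0 | 194 225.0 0 | 196 225.0 0 | 198 225.0 0 |
```

View pics/w18c.png

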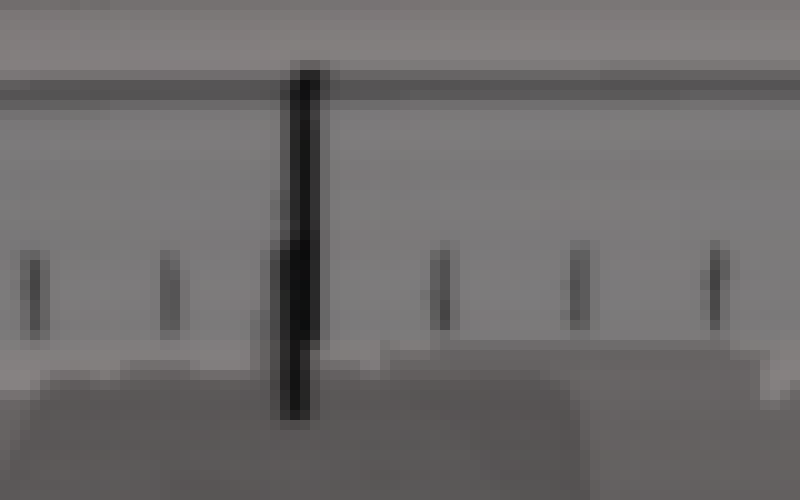

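```bash
python3 -m pendant '0.6 0 0 0 0 0 57;0 0 0 0 0 0 57;0 0 0 0 0 0 57;0 0 0 0 0 0 57;0 0 0 0 0 0 57'
python3 lk.py 19
```

```text
t: 20.8
tool_pos: [0.478, 0.0236, 0.1789]
eef_rot: [-1.123, -1.336, 1.337]
force: [2.9, -7.1, 0.7]
width: 0.0574
[0.47796945 0.02355766 0.178859  ] [ 2.94305893 -7.10611977  0.69356302] 0.057446477529894326
158 239.6 151 | 160 239.24 198 | 162 239.19 227 | 164 239.38 233 | 166 239.3 231 | 168 239.3 232 | 170 239.33 236 | 172 239.43 221 | 174 239.47 234 | 176 239.05 260 | 178 238.98 257 | 180 239.02 254 | 182 239.05 253 | 184 239.04 230 | 186 238.9 183 | 188 238.95 153 | 190 239.09 139 | 192 225.0 0 | 194 225.0 0 | 196 225.0 0 | 198 225.0 0 |
```

View pics/w19c.png

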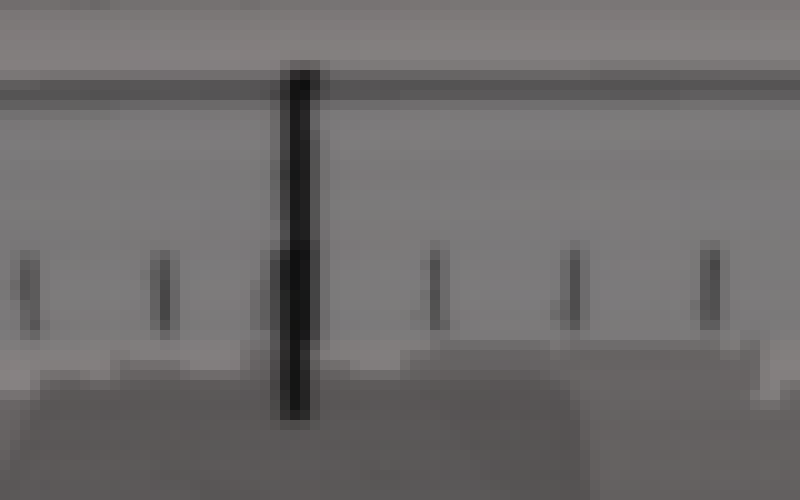

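View pics/w19b.png

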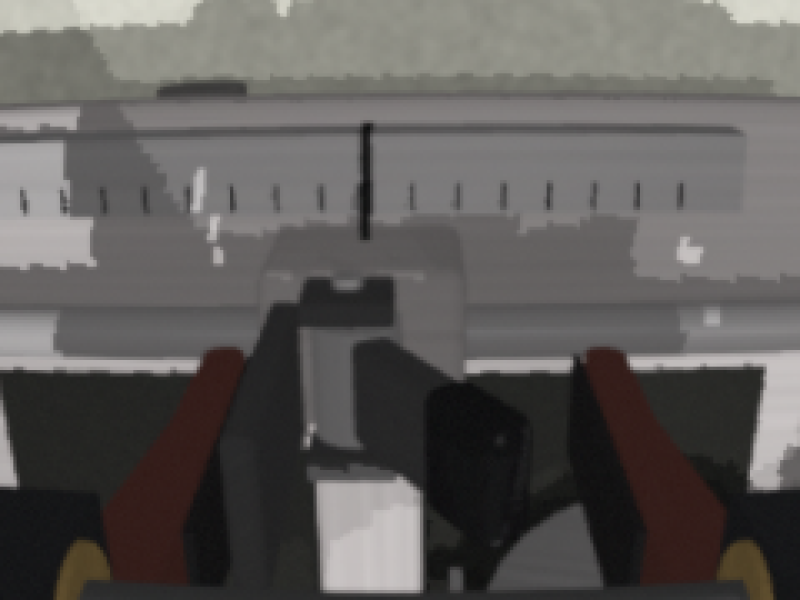

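```bash
python3 -m pendant '0 0 0 0 0 0 57;0 0 0 0 0 0 57;0 0 0 0 0 0 57;0 0 0 0 0 0 57;0 0 0 0 0 0 57;0 0 0 0 0 0 57;0 0 0 0 0 0 57;0 0 0 0 0 0 57' 20
python3 lk.py 20; python3 -m pendant '-0.5 0 0 0 0 0 56;-1 0 0 0 0 0 54;-1 0 0 0 0 0 52;0 0 0 0 0 0 52;0 0 0 0 0 0 52'; python3 lk.py 21
```

```text
t: 21.65
tool_pos: [0.478, 0.0235, 0.1789]
eef_rot: [-1.123, -1.336, 1.337]
force: [2.7, -7.3, 0.7]
width: 0.0571
[0.47799142 0.02354971 0.17888832] [ 2.66735839 -7.31598922  0.66260628] 0.0571306935511462
158 239.63 150 | 160 239.23 205 | 162 239.19 233 | 164 239.37 231 | 166 239.3 233 | 168 239.3 233 | 170 239.33 239 | 172 239.41 224 | 174 239.46 237 | 176 239.04 264 | 178 238.98 253 | 180 239.02 250 | 182 239.05 247 | 184 239.06 229 | 186 238.9 181 | 188 238.95 157 | 190 239.07 142 | 192 225.0 0 | 194 225.0 0 | 196 225.0 0 | 198 225.0 0 | t: 22.2
tool_pos: [0.4784, 0.0213, 0.1789]
eef_rot: [-1.123, -1.336, 1.337]
force: [2.9, -5.6, -0.0]
width: 0.0517
[0.47838917 0.02127369 0.17890663] [ 2.93244744e+00 -5.55028452e+00 -2.62997666e-04] 0.051741944777986326
158 242.77 156 | 160 242.4 198 | 162 242.48 213 | 164 242.48 219 | 166 242.47 215 | 168 242.48 232 | 170 242.47 231 | 172 242.59 229 | 174 242.59 240 | 176 242.23 248 | 178 242.31 238 | 180 242.55 234 | 182 242.68 250 | 184 242.49 212 | 186 242.36 170 | 188 242.45 139 | 190 242.49 128 | 192 225.0 0 | 194 225.0 0 | 196 225.0 0 | 198 225.0 0 |
```

View pics/w21b.png

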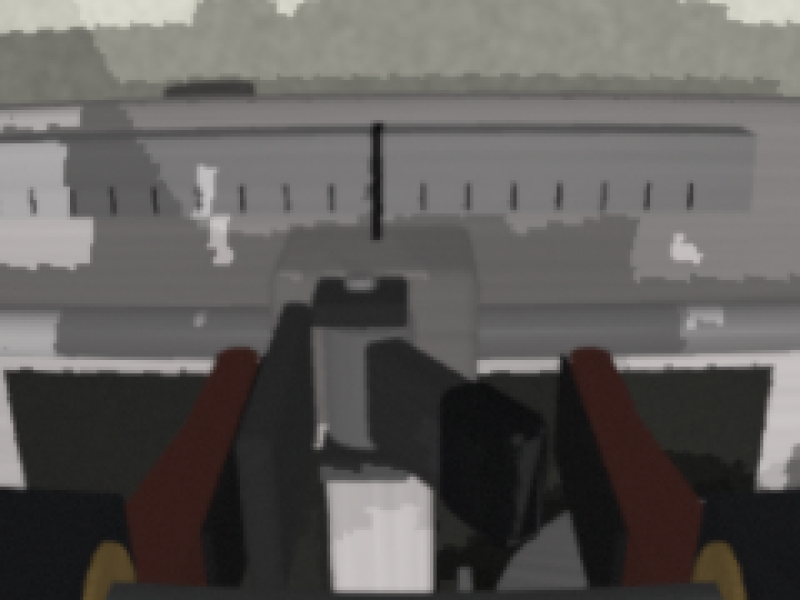

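```bash
python3 -m pendant '-1 0 0 0 0 0 50;-1 0 0 0 0 0 48;-1 0 0 0 0 0 46;-1 0 0 0 0 0 44;0 0 0 0 0 0 44;0 0 0 0 0 0 44'; python3 lk.py 22
```

```text
t: 22.85
tool_pos: [0.4791, 0.0174, 0.1789]
eef_rot: [-1.123, -1.336, 1.337]
force: [3.2, -6.3, -0.3]
width: 0.0443
[0.47905963 0.01744459 0.17891323] [ 3.18730179 -6.30888358 -0.306132  ] 0.04426244585340499
158 247.94 159 | 160 247.77 201 | 162 247.78 239 | 164 247.8 248 | 166 247.82 236 | 168 247.8 235 | 170 247.7 244 | 172 247.84 237 | 174 247.86 245 | 176 247.65 258 | 178 247.66 258 | 180 247.83 250 | 182 247.86 248 | 184 247.87 236 | 186 247.81 165 | 188 247.83 138 | 190 247.85 140 | 192 225.0 0 | 194 225.0 0 | 196 225.0 0 | 198 225.0 0 |
```

View pics/w22b.png

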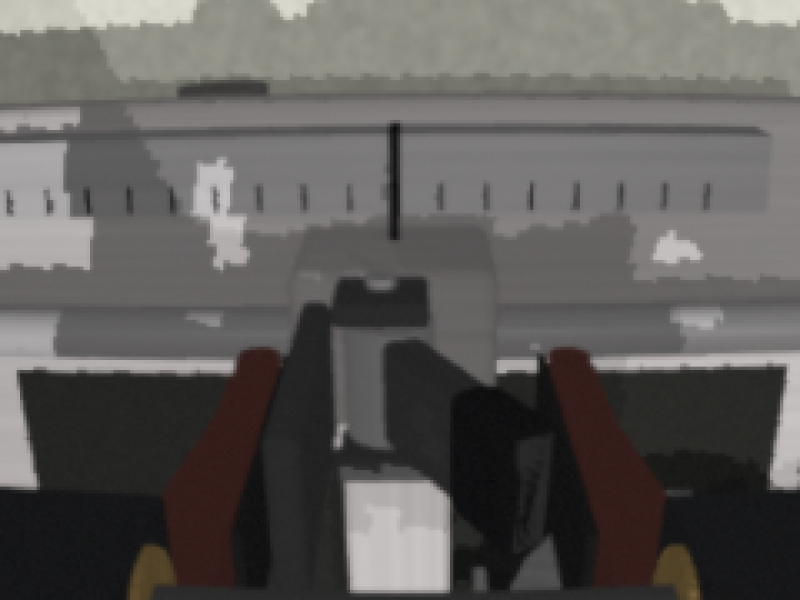

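```bash
python3 -m pendant '-1 0 0 0 0 0 42;-1 0 0 0 0 0 40;-1 0 0 0 0 0 38;-1 0 0 0 0 0 36;0 0 0 0 0 0 36;0 0 0 0 0 0 36'; python3 lk.py 23
```

```text
t: 23.5
tool_pos: [0.4797, 0.0135, 0.1789]
eef_rot: [-1.123, -1.336, 1.337]
force: [2.8, -6.8, -0.2]
width: 0.0363
[0.47974483 0.01346298 0.17890494] [ 2.78884542 -6.80158991 -0.22416502] 0.036299468098388035
158 253.41 145 | 160 253.41 183 | 162 253.43 217 | 164 253.43 224 | 166 253.43 217 | 168 253.46 231 | 170 253.45 233 | 172 253.53 228 | 174 253.57 238 | 176 253.36 240 | 178 253.3 238 | 180 253.58 228 | 182 253.54 225 | 184 253.45 188 | 186 253.31 149 | 188 253.34 129 | 190 253.33 128 | 192 225.0 0 | 194 225.0 0 | 196 225.0 0 | 198 225.0 0 |
```

View pics/w23b.png

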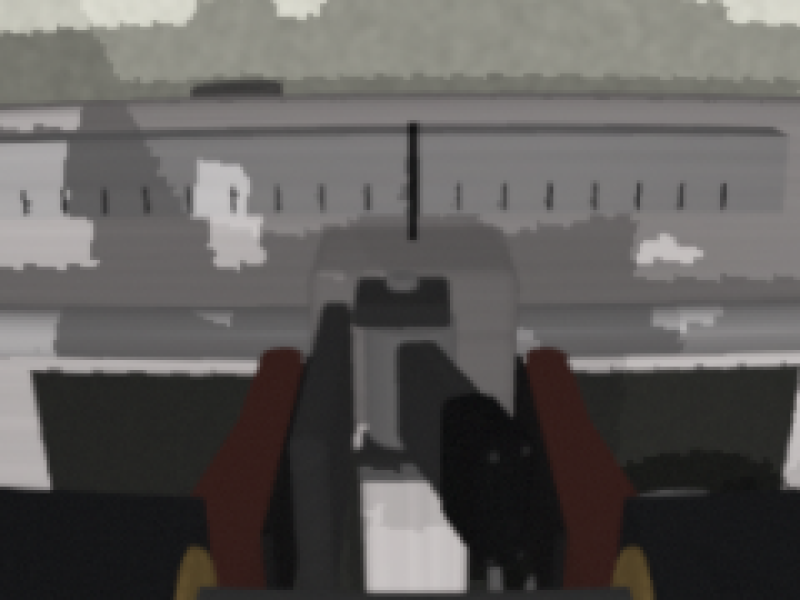

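Index 253.35, mark 253.43 px: still on the mark, with the camera overhead so no parallax. Lever is closing.

```bash
python3 -m pendant '-1 0 0 0 0 0 34;-1 0 0 0 0 0 32;-1 0 0 0 0 0 30;-1 0 0 0 0 0 28;0 0 0 0 0 0 28;0 0 0 0 0 0 28'; python3 lk.py 24
```

```text
t: 24.15
tool_pos: [0.4805, 0.0096, 0.179]
eef_rot: [-1.123, -1.336, 1.337]
force: [3.0, -5.9, 1.1]
width: 0.0284
[0.48046415 0.00955868 0.17896465] [ 3.01730042 -5.92048622  1.12924629] 0.028384844437060016
158 258.77 151 | 160 258.87 193 | 162 258.88 234 | 164 258.83 237 | 166 258.79 236 | 168 258.78 239 | 170 258.72 244 | 172 258.88 239 | 174 258.93 256 | 176 258.65 261 | 178 258.62 258 | 180 258.81 255 | 182 258.87 248 | 184 258.85 217 | 186 258.96 165 | 188 258.97 150 | 190 259.04 143 | 192 225.0 0 | 194 225.0 0 | 196 225.0 0 | 198 225.0 0 |
```

View pics/w24b.png

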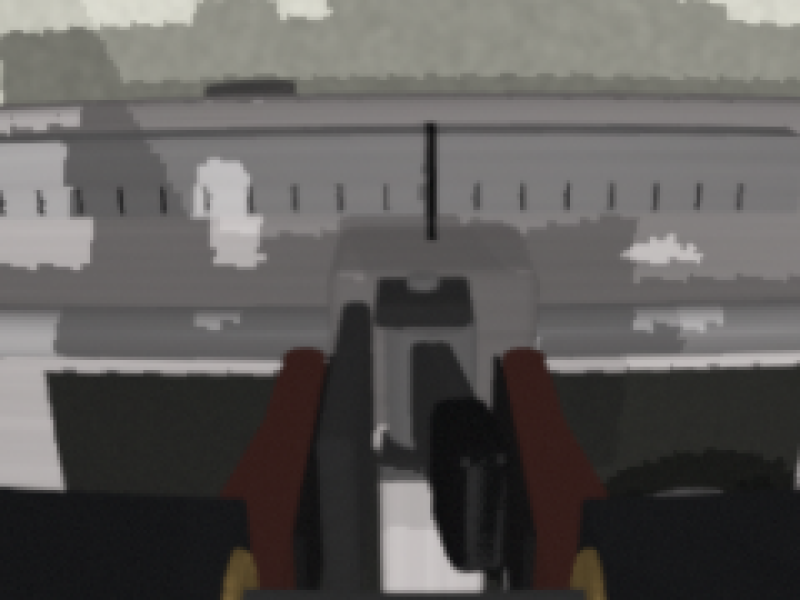

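```bash
python3 -m pendant '-1 0 0 0 0 0 26;-1 0 0 0 0 0 24;-1 0 0 0 0 0 22;-0.6 0 0 0 0 0 20;0 0 0 0 0 0 18;0 0 0 0 0 0 16;0 0 0 0 0 0 16' 25; python3 lk.py 25
```

```text
t: 24.9
tool_pos: [0.4812, 0.0056, 0.1791]
eef_rot: [-1.123, -1.336, 1.338]
force: [2.7, -7.7, 3.6]
width: 0.0196
[0.48122832 0.0055732  0.17908168] [ 2.72546379 -7.67739664  3.58422707] 0.01959033396613683
158 264.48 148 | 160 264.71 196 | 162 264.7 237 | 164 264.69 250 | 166 264.61 226 | 168 264.51 222 | 170 264.5 225 | 172 264.61 228 | 174 264.62 235 | 176 264.37 231 | 178 264.36 229 | 180 264.56 231 | 182 264.53 226 | 184 264.6 188 | 186 264.76 168 | 188 264.76 150 | 190 264.78 144 | 192 225.0 0 | 194 225.0 0 | 196 225.0 0 | 198 225.0 0 |
```

View pics/w25b.png

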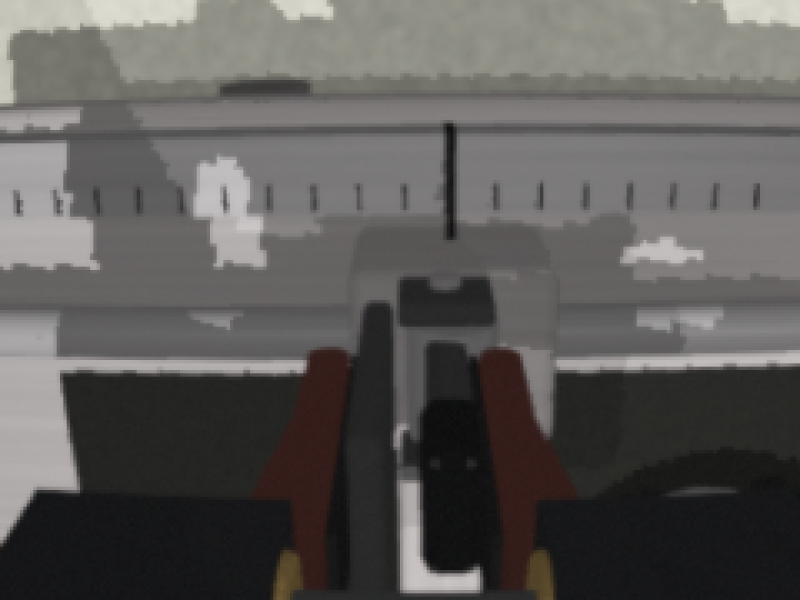

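View pics/w25c.png

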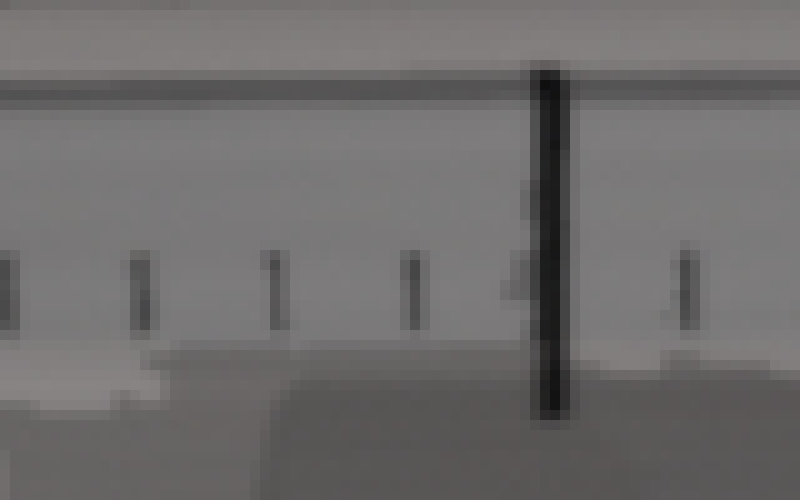

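```bash
python3 -m pendant '0 0 0 0 0 0 16;0 0 0 0 0 0 16;0 0 0 0 0 0 16;0 0 0 0 0 0 16;0 0 0 0 0 0 16;0 0 0 0 0 0 16;0 0 0 0 0 0 16;0 0 0 0 0 0 16;0 0 0 0 0 0 16;0 0 0 0 0 0 16'; python3 lk.py 26; python3 - <<'E'
from h import *
S=imaging.camera("side");T=imaging.camera("top")
cv2.imwrite("pics/s26.png",cv2.resize(S["img"][130:220,200:320],(800,600),interpolation=3))
cv2.imwrite("pics/t26.png",cv2.resize(T["img"][150:240,180:300],(800,600),interpolation=3))
a=cv2.imread("pics/w26.png");cv2.imwrite("pics/w26d.png",cv2.resize(a[180:330,300:460],(640,600)))
E
```

```text
t: 25.95
tool_pos: [0.4812, 0.0056, 0.1791]
eef_rot: [-1.123, -1.336, 1.338]
force: [2.4, -8.3, 2.4]
width: 0.0197
[0.48120172 0.00556477 0.17906249] [ 2.39041424 -8.26360477  2.44821555] 0.019688132564942933
158 264.48 152 | 160 264.72 198 | 162 264.71 234 | 164 264.69 247 | 166 264.6 222 | 168 264.52 223 | 170 264.49 222 | 172 264.62 227 | 174 264.62 236 | 176 264.38 232 | 178 264.36 228 | 180 264.56 226 | 182 264.53 225 | 184 264.61 192 | 186 264.77 165 | 188 264.76 156 | 190 264.79 145 | 192 225.0 0 | 194 225.0 0 | 196 225.0 0 | 198 225.0 0 |
```

View pics/s26.png

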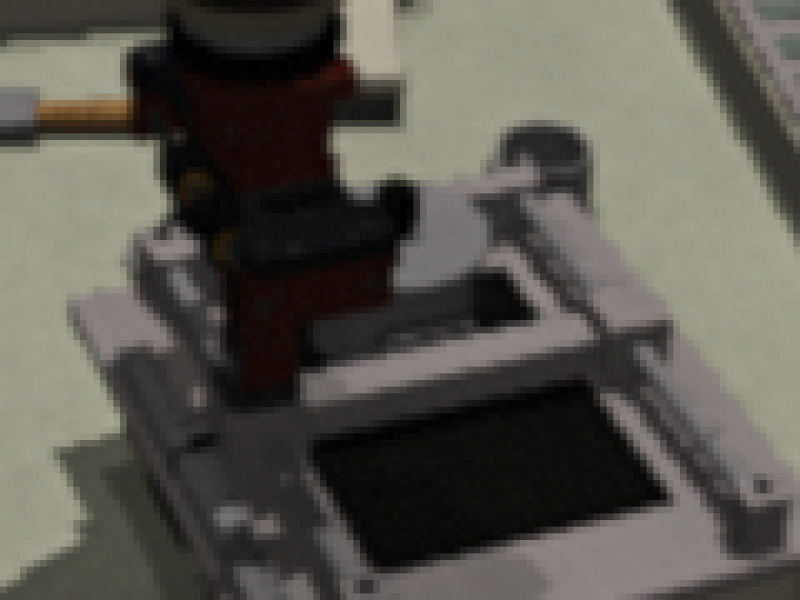

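View pics/t26.png

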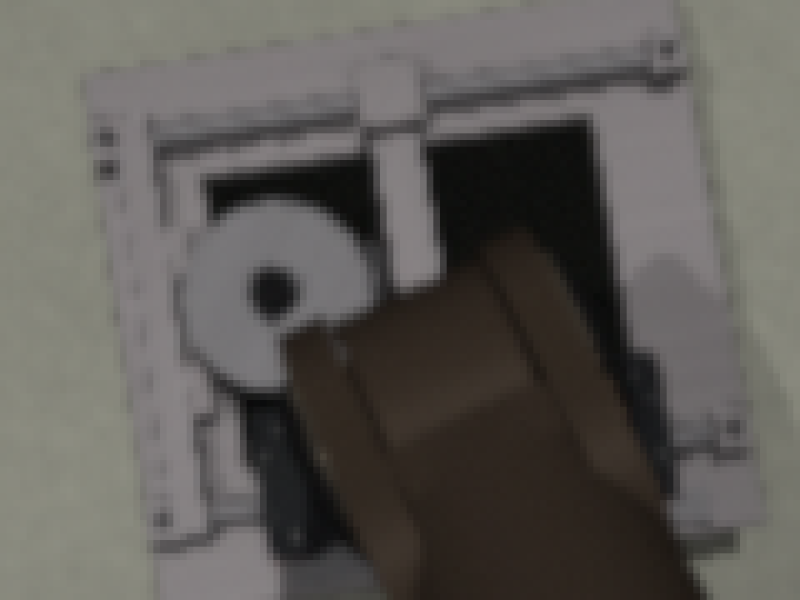

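View pics/w26d.png

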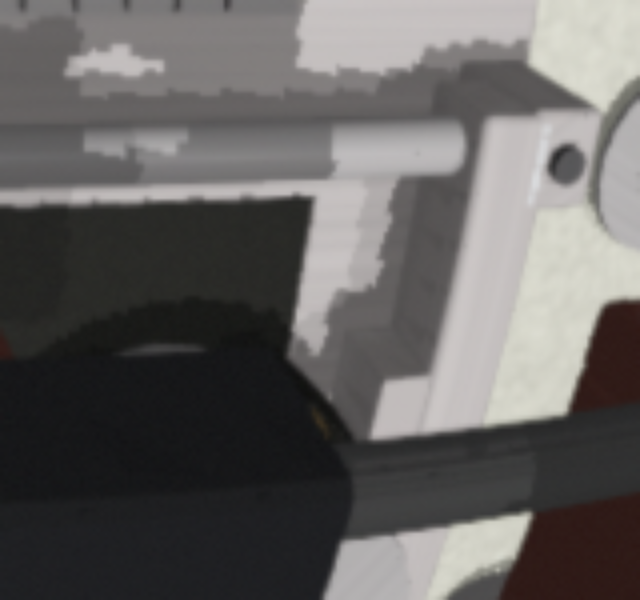

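View pics/w26b.png

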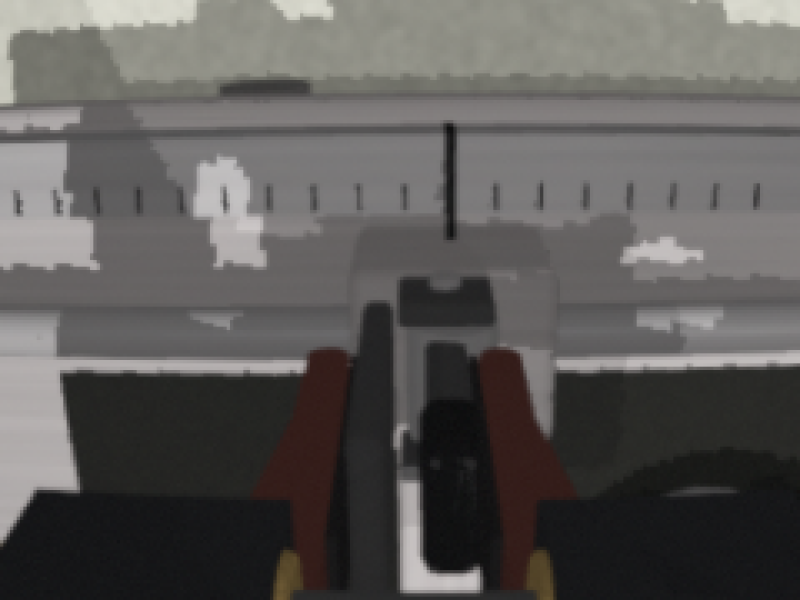

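```bash
python3 -c "
from plant import *
print(finish_job())"
```

```text
the job is handed in; nothing more can be done
None
```

The job is done and handed in at about 26 s. The larger cover is on the pot, and the gripper is holding plate and closed lever squeezed with the index on the mark.

**Cover:** I set it in the pot's mouth and let go. The plug went about 4 mm into the mouth without any contact. The disc then took about 19 N while I seated it. After release, the wrist picture matched the outline of a level, seated cover, and the last top picture agreed. At the end the gripper hid part of the cover, so that final check is less exact. The disc contact came about 1 mm higher than I had calculated, which is within the measurement error.

**Clamp bar:** I pushed it from behind the plate onto the mark and held it there about 1 s with the lever open. I then closed the lever in steps. In each picture during closing the index and the mark agreed within about 0.3 px.

**Final hold:**
- The index and mark differ by about 0.2 px, roughly 0.15 mm, and this did not change over a 1 s hold.
- The opening was 19.7 mm, against 21 mm given for the closed lever. The picture shows the lever upright against the plate.
- The grip was set to 25 N, and the wrist force was about 9 N.

The bar was about 50 mm short of the mark at the start, not the 80 mm that "parked" suggests. I positioned it by the index and mark in the pictures, not by distance. The arm was not commanded near anything else on the bench, but I did not compare the other items' positions one by one at the end.

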